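# Change over the bars in the bend rig

## Task

Change over the bend rig: draw every used thin black bar out from under the beam and lay it in the tray, slide every new thick white bar from the mat flat under the beam, one to a lane (any lane), fully home against the rear stop, and wind the counter knob back to its zero stop. Only when all that is done, throw the clamp lever fully over, away from you. Leave the beaker and the weight beside the work standing where they are.

Things in the scene. Friction and masses are not known exactly. Their poses are not given: they have to be found in the camera images.
- new_1: a new moulded tensile bar (dog-bone), off-white, 150 mm long, 20 mm wide at its ends (solid as a plain 20 mm wide block) and 12 mm thick, about 33 g, both ends alike; some starts lack one (None). It lies flat on the cork mat (3 mm thick, to the robot's left), its length roughly away from the robot, about 80 mm from the next. Origin: centre of its underside; own y axis along its length, z up
- new_2: a new moulded tensile bar (dog-bone), off-white, 150 mm long, 20 mm wide at its ends (solid as a plain 20 mm wide block) and 12 mm thick, about 33 g, both ends alike; some starts lack one (None). It lies flat on the cork mat (3 mm thick, to the robot's left), its length roughly away from the robot, about 80 mm from the next. Origin: centre of its underside; own y axis along its length, z up
- new_3: a new moulded tensile bar (dog-bone), off-white, 150 mm long, 20 mm wide at its ends (solid as a plain 20 mm wide block) and 12 mm thick, about 33 g, both ends alike; some starts lack one (None). It lies flat on the cork mat (3 mm thick, to the robot's left), its length roughly away from the robot, about 80 mm from the next. Origin: centre of its underside; own y axis along its length, z up
- used_1: a used tensile bar, black, 150 x 20 mm and only 8 mm thick, 22 g; two or three of the three are present (an absent one is None), each lying home in a lane of the rig under the beam. Origin: centre of its underside; own y along its length, z up
- used_2: a used tensile bar, black, 150 x 20 mm and only 8 mm thick, 22 g; two or three of the three are present (an absent one is None), each lying home in a lane of the rig under the beam. Origin: centre of its underside; own y along its length, z up
- used_3: a used tensile bar, black, 150 x 20 mm and only 8 mm thick, 22 g; two or three of the three are present (an absent one is None), each lying home in a lane of the rig under the beam. Origin: centre of its underside; own y along its length, z up
- rig: the bend rig, fixed: an aluminium plate 185 x 370 x 12 mm whose top (the deck) is 12 mm above the worktop, with three side-by-side lanes running away from the robot (rig +x) beneath one low grey beam. Origin: on the worktop under the middle lane's point; x along the lanes to the rear stop, y to the left, z up; the plate reaches from x = -97 to +88 mm
- lane1 (a point): left lane: home point of the centre of a bar's underside, on the deck; x along the lane to the rear stop, z up. Lanes are 66 mm apart, 23 mm wide between steel cheeks that begin with rounded noses (10 mm radius) at x = -10 mm and end at the rear stop, whose face is at x = +75 mm. In front of the noses the deck is open and flat, so a bar that is home sticks out 65 mm towards the robot
- lane2 (a point): middle lane: home point of the centre of a bar's underside, on the deck; x along the lane to the rear stop, z up. The beam spans x = +2 to +40 mm; the slot below it is 17 mm high above the deck, the beam's top 30 mm above the deck. Nothing clamps the bars
- lane3 (a point): right lane: home point of the centre of a bar's underside, on the deck; x along the lane to the rear stop, z up. Same as the other two lanes
- tray_in (a point): centre of the inner floor (4 mm above the worktop) of the fixed open plastic tray for used bars, at the robot's right: 200 mm (its x) by 150 mm (y) outside, 28 mm high, 4 mm walls; x along its length, z up
- counter (a joint): angle in rad of the counter knob at the left end of the rig: 0 at its zero stop, grows as it is turned clockwise seen from above (1.2 to 3 at the start); about 0.03 N m of friction, stays where left
- counter_grip (a point): on the knob's axis at the height to grip (37 mm above the deck). The knob's grip is an upright bar 42 mm long, 14 mm thick and 32 mm high, its top 7 mm above this point, on a disc 44 mm across; at zero the bar lies along the rig's x. The point turns with the knob, x along the bar
- clamp (a joint): angle in rad of the clamp lever at the right end of the rig: 0 leaning towards the robot (open, its start), 1.0 leaning away from it (thrown, at its stop); friction about 0.06 N m, stays where left
- clamp_tip (a point): centre of the lever's 26 mm black ball, 65 mm from the lever's pivot, which lies along the rig's y, 22 mm above the deck; the lever leans 0.5 rad to -x when open and 0.5 rad to +x when thrown
- beaker: bystander: an empty white beaker, 76 mm across, 88 mm high, standing between the mat and the rig, farther back. Origin: centre of its underside
- weight: bystander: a grey steel weight with a knob, 48 mm across, 40 mm high, standing behind the mat. Origin: centre of its underside
Not all that is in view belongs to the job. What is shaped like the new_3 but turquoise is not meant.

How it is judged (in metres and radians):
On the way, in this order (a step that is already met when the one before it is completed fails the run):
1. every used bar lies in the tray, every new bar is home in a lane and the counter is at zero (((x of new_1 in the frame of lane1 between -0.004 and 0.004 m and y of new_1 in the frame of lane1 between -0.004 and 0.004 m and z of new_1 in the frame of lane1 between -0.003 and 0.003 m and angle between the y axis of new_1 and the x axis of lane1, either way round below 0.06 rad) or (x of new_1 in the frame of lane2 between -0.004 and 0.004 m and y of new_1 in the frame of lane2 between -0.004 and 0.004 m and z of new_1 in the frame of lane2 between -0.003 and 0.003 m and angle between the y axis of new_1 and the x axis of lane2, either way round below 0.06 rad) or (x of new_1 in the frame of lane3 between -0.004 and 0.004 m and y of new_1 in the frame of lane3 between -0.004 and 0.004 m and z of new_1 in the frame of lane3 between -0.003 and 0.003 m and angle between the y axis of new_1 and the x axis of lane3, either way round below 0.06 rad)) and ((x of new_2 in the frame of lane1 between -0.004 and 0.004 m and y of new_2 in the frame of lane1 between -0.004 and 0.004 m and z of new_2 in the frame of lane1 between -0.003 and 0.003 m and angle between the y axis of new_2 and the x axis of lane1, either way round below 0.06 rad) or (x of new_2 in the frame of lane2 between -0.004 and 0.004 m and y of new_2 in the frame of lane2 between -0.004 and 0.004 m and z of new_2 in the frame of lane2 between -0.003 and 0.003 m and angle between the y axis of new_2 and the x axis of lane2, either way round below 0.06 rad) or (x of new_2 in the frame of lane3 between -0.004 and 0.004 m and y of new_2 in the frame of lane3 between -0.004 and 0.004 m and z of new_2 in the frame of lane3 between -0.003 and 0.003 m and angle between the y axis of new_2 and the x axis of lane3, either way round below 0.06 rad)) and ((x of new_3 in the frame of lane1 between -0.004 and 0.004 m and y of new_3 in the frame of lane1 between -0.004 and 0.004 m and z of new_3 in the frame of lane1 between -0.003 and 0.003 m and angle between the y axis of new_3 and the x axis of lane1, either way round below 0.06 rad) or (x of new_3 in the frame of lane2 between -0.004 and 0.004 m and y of new_3 in the frame of lane2 between -0.004 and 0.004 m and z of new_3 in the frame of lane2 between -0.003 and 0.003 m and angle between the y axis of new_3 and the x axis of lane2, either way round below 0.06 rad) or (x of new_3 in the frame of lane3 between -0.004 and 0.004 m and y of new_3 in the frame of lane3 between -0.004 and 0.004 m and z of new_3 in the frame of lane3 between -0.003 and 0.003 m and angle between the y axis of new_3 and the x axis of lane3, either way round below 0.06 rad)) and x of used_1 in the frame of tray_in between -0.05 and 0.05 m and y of used_1 in the frame of tray_in between -0.07 and 0.07 m and z of used_1 in the frame of tray_in between -0.004 and 0.022 m and x of used_2 in the frame of tray_in between -0.05 and 0.05 m and y of used_2 in the frame of tray_in between -0.07 and 0.07 m and z of used_2 in the frame of tray_in between -0.004 and 0.022 m and x of used_3 in the frame of tray_in between -0.05 and 0.05 m and y of used_3 in the frame of tray_in between -0.07 and 0.07 m and z of used_3 in the frame of tray_in between -0.004 and 0.022 m and value of joint counter below 0.08 rad), for 0.2 s.
2. then the clamp lever is thrown over (value of joint clamp above 0.9 rad), for 0.1 s.
At the end, for the whole second after the job is handed in: Each new bar lies flat in a lane under the beam, within 4 mm of its home point (3 mm in height) and 0.06 rad; each used bar lies in the tray (centre within 50 mm along, 70 mm across, under 22 mm above its floor); counter below 0.08 rad, lever above 0.9 rad; bars at rest (all of step 1 and value of joint clamp above 0.9 rad and linear speed of each of new_1, new_2, new_3, used_1, used_2, used_3 below 0.02 m/s); the robot touches nothing.
It fails at once if the beaker or the weight is knocked over or pushed more than 30 mm (distance of any of beaker, weight from where it was at the start of the episode above 0.03 m or angle between any of beaker, weight's own z axis and vertical above 0.5 rad).
Of used_1, used_2, used_3 only 2 to 3 are there at a start; the rules pass over those that are not, and their reading is None.
Of new_1, new_2, new_3 only 2 to 3 are there at a start; the rules pass over those that are not, and their reading is None.
At some moment in a run one of new_1, new_2, new_3 may be knocked a few centimetres aside while the robot is not near it.
Once in a run the grip may slacken for a moment while it holds something.
It also fails if it takes over 208 s, if anything falls off the work surface, if the arm or the gripper's body presses on something with over 40 N, if the wrist force passes 120 N, or if a joint passes its speed limit or range.

## Robot

A 7-joint arm with a two-finger parallel gripper is mounted at the origin on a cart in front of the work surface, level with it; the furniture and walls round the work are solid. World frame = base frame: x ahead of the robot, y to its left, z up, the work surface at z = 0. Lengths are in mm, angles in rad, forces in N, time in s.
With the tool pointing down it reaches from about 400 to 875 mm from the base axis. Payload 4.4 kg.
Tool frame: the origin (TCP) lies midway between the tips of the shut fingers; the grasp point (between the pads) lies 19 mm behind it; z points along the fingers, y is the line along which they close (so a half turn about z gives the same grasp; the last joint's range is limited). The gripper opens to 85 mm and grips with 20 to 120 N. Pads are 22 mm wide; open, the fingers measure 114 mm over their backs; the gripper's body (76 mm by 85 mm) begins 54 mm behind the grasp point. The pads swing forward as they close: fully open they stand 13 mm farther back than shut.
Start: joints at [1.248, 0.628, 0.038, 1.517, -0.027, 0.996, -0.02], TCP at [165.119, -628.692, 231.313] pointing down, gripper open.
Joint ranges: [-3.06, 3.06], [-0.37, 2.12], [-1.25, 1.32], [0.18, 2.47], [-1.1, 4.24], [0.23, 1.98], [-2.94, 2.94]. Speed limits (rad/s): [2.57, 2.57, 3.14, 3.14, 3.14, 3.14, 3.14].

## Interface

Orientations are given as [roll, pitch, yaw] about the fixed x, y, z axes, in that order (R = Rz(yaw) Ry(pitch) Rx(roll)).
In Python, from cell import ctrl gives the robot as it stands.
- The arm moves only by the shell command python3 -m handwheel 'ROWS'. ROWS is JSON, a list of rows, each a list of 3 entries, a list of its own where there are three numbers: the turn, a rotation vector about the tool's x, y, z in degrees, then the shift along the tool's x, y, z in m, then the closure, from 0 (fully open) to 1 (shut). A call has 1 to 5 rows; each row shifts and turns the commanded pose from where the row before left it, along the tool's axes as they then stand; what a row does not reach is not made up. A row lasts 1/12 s, in which the tool goes at most 41.7 mm and 7.16 degrees, less where a joint would pass 70% of its speed; a pose out of reach is approached as far as the arm can. A call is refused whole if a number of a shift passes 0.0417 or a number of a turn 7.16, either way. A call with a gripper value outside its range is refused whole. The fingers move at their own pace and stop on an object; the grip force is fixed at half the most. Time passes only in rows, so rows that do not move let the fingers close. It gives the time, the measured TCP pose, the force, the opening and the grip force at its end, in the units of the state.
- ctrl.read_state(): the state, without advancing time (a new reading comes with each control period).
- ctrl.get_image(name): name is "side" or "top" or "wrist"; returns a dict with "pixels" (400x640x3 uint8, red, green, blue), "fx", "fy", "cx", "cy" (pixels), "pose" (4x4, takes a point from camera to world coordinates); the wrist camera has in their place "T_tool_cam" (4x4, takes a point from camera to tool coordinates, whose origin is the TCP and whose axes are the flange's). Camera axes: x right, y up, looking along -z (the intrinsics and any distortion apply to the point x, -y, -z); pixel columns grow to the right and rows downward; lengths in mm; the calibration is good to about 2 mm. The wrist camera is an equidistant fisheye: a pixel r from the principal point sees the ray r / f radians off the axis. A picture is of the moment at which its call begins: read the wrist's pose just before it. There is no depth.
- ctrl.finish_job(): hands the job in; it is judged then, once.
The state is a dict: "clock": time; "qpos": joint angles; "qd": joint speeds; "tau": joint torques, N m; "eef_pos": TCP position; "tool_rot": TCP orientation; "force": force on the tool from outside, world axes, zero at the start; "torque": the same for the moment, N m; "width": finger opening in mm; "gripper_force": force on a finger pad.
Only numpy, scipy, OpenCV 4.12 (cv2) and the standard library are available. Lean on these libraries where they do the work, as an engineer would, in place of code of your own. Each camera call takes 0.05 s, during which the arm holds its last target. There are 200 camera calls.

## Working session

There is one attempt and no reset: what is moved stays moved. The work goes in short steps, Python scripts to look and compute and a shell command to move; the robot and the scene stay as the last step left them, time stands still between calls to the robot, and variables do not carry over. Pictures are saved under pics/ and viewed, at most 14 in all, crops included, and the job is handed in when it is done.

```bash
ls; mkdir -p pics; cat > h.py <<'E'
import numpy as np,cv2
from scipy.spatial.transform import Rotation as R
from cell import ctrl
def snap(name,fn=None):
    s=ctrl.read_state(); im=ctrl.get_image(name); p=np.array(im["pixels"]); 
    if name=="wrist":
        T=np.eye(4); T[:3,:3]=R.from_euler('xyz',s["tool_rot"]).as_matrix(); T[:3,3]=s["eef_pos"]
        im["pose"]=T@np.array(im["T_tool_cam"])
    im["name"]=name
    if fn: cv2.imwrite("pics/"+fn,p[:,:,::-1])
    return im
def rays(im,uv):
    uv=np.atleast_2d(np.array(uv,float)); x=(uv[:,0]-im["cx"])/im["fx"]; y=(uv[:,1]-im["cy"])/im["fy"]
    if im["name"]=="wrist":
        r=np.hypot(x,y); k=np.where(r>1e-9,np.sin(r)/np.maximum(r,1e-9),1)
        d=np.stack([x*k,-y*k,-np.cos(r)],1)
    else: d=np.stack([x,-y,-np.ones(len(x))],1)
    P=np.array(im["pose"]); return P[:3,3],d@P[:3,:3].T
def onz(im,uv,z):
    o,d=rays(im,uv); t=(z-o[2])/d[:,2]; return o+d*t[:,None]
def proj(im,X):
    P=np.linalg.inv(np.array(im["pose"])); c=np.atleast_2d(X)@P[:3,:3].T+P[:3,3]
    x,y,z=c[:,0],-c[:,1],-c[:,2]
    if im["name"]=="wrist":
        r=np.hypot(x,y); th=np.arctan2(r,z); k=th/np.maximum(r,1e-9)
    else: k=1/z
    return np.stack([im["cx"]+im["fx"]*x*k, im["cy"]+im["fy"]*y*k],1)
def tri(i1,uv1,i2,uv2):
    o1,d1=rays(i1,uv1);o2,d2=rays(i2,uv2);out=[]
    for a,b in zip(d1,d2):
        A=np.stack([a,-b],1); t=np.linalg.lstsq(A,o2-o1,rcond=None)[0]
        p=o1+a*t[0];q=o2+b*t[1]; out.append(np.r_[(p+q)/2,np.linalg.norm(p-q)])
    return np.array(out)
def blobs(im,mask,amin=60):
    m=mask.astype(np.uint8)*255
    cs,_=cv2.findContours(m,cv2.RETR_EXTERNAL,cv2.CHAIN_APPROX_NONE)
    return sorted([c for c in cs if cv2.contourArea(c)>amin],key=cv2.contourArea,reverse=True)
E
python3 - <<'E'
from h import *
np.set_printoptions(precision=3,suppress=True)
s=ctrl.read_state(); print(s)
for n in ("top","side"):
    im=snap(n,n+"0.png"); print(n,im["fx"],im["fy"],im["cx"],im["cy"]); print(np.array(im["pose"])); print([k for k in im if k not in("pixels",)])
E
```

```text
pics
{'clock': 0.0, 'qpos': array([ 1.248,  0.629,  0.038,  1.518, -0.027,  0.996, -0.02 ]), 'qd': array([-0.001, -0.002,  0.   , -0.001,  0.001,  0.002,  0.001]), 'tau': array([ -0.   , -56.341,   1.226, -19.345,   0.011,   0.011,   0.   ]), 'eef_pos': array([ 164.98 , -628.077,  230.39 ]), 'tool_rot': array([-3.14 ,  0.   ,  0.257]), 'force': array([ 0.416,  0.21 , -0.308]), 'torque': array([-0.016, -0.   , -0.017]), 'gripper_force': 0.0, 'width': 85.24373042898151}
top 509.1203795982462 509.1203795982462 324.7470885574241 203.09547593664828
[[   0.33     0.861   -0.387 -110.505]
 [  -0.944    0.3     -0.137 -171.546]
 [  -0.002    0.411    0.912 1718.001]
 [   0.       0.       0.       1.   ]]
['fx', 'fy', 'cx', 'cy', 'pose', 'name']
side 496.46065276298094 496.46065276298094 322.3250851614916 194.0567974349852
[[  -0.985    0.08    -0.15   304.682]
 [  -0.169   -0.336    0.927 1573.833]
 [   0.024    0.938    0.345  651.965]
 [   0.       0.       0.       1.   ]]
['fx', 'fy', 'cx', 'cy', 'pose', 'name']
```

View pics/top0.png

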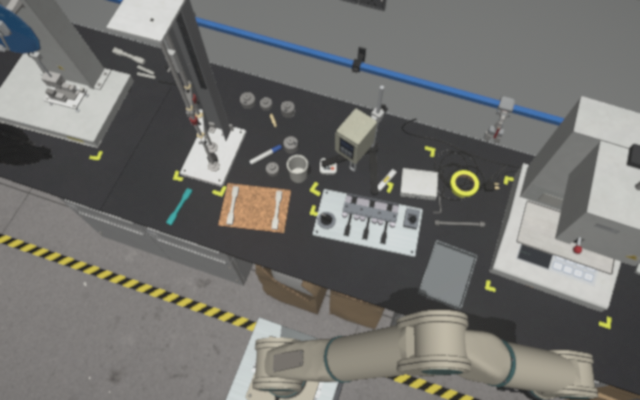

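View pics/side0.png

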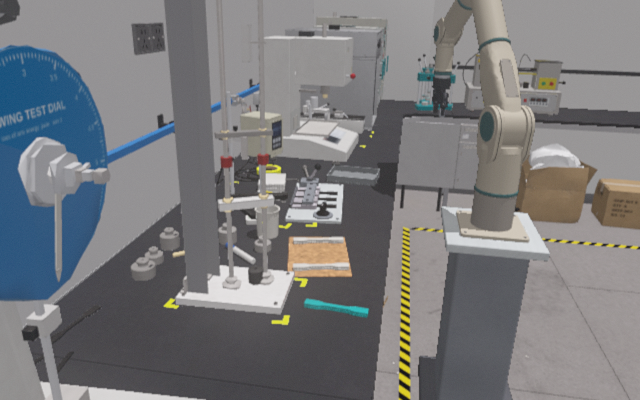

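```bash
python3 - <<'E'
from h import *
np.set_printoptions(precision=1,suppress=True)
im=snap("top")
c=cv2.resize(im["pixels"][140:320,160:500],None,fx=2.3,fy=2.3,interpolation=cv2.INTER_CUBIC); cv2.imwrite("pics/top_crop.png",c[:,:,::-1])
n=["new a","new b","turq","used1","used2","used3","knob","lever","tray","beaker","weight?","rig c1","rig c2","rig c3","rig c4"]
uv=[(233,205),(277,209),(180,205),(348,225),(366,230),(385,235),(326,217),(410,215),(447,273),(297,175),(273,168),(320,190),(423,206),(416,255),(314,240)]
for k,u in zip(n,uv): print(k,onz(im,u,15)[0])
w=snap("wrist"); print(w["fx"],w["cx"],w["cy"]);print(np.array(w["T_tool_cam"]))
E
```

```text
new a [494.3 400.1  15. ]
new b [532.5 242.   15. ]
turq [430.3 583.6  15. ]
used1 [558.1 -22.3  15. ]
used2 [561.  -89.2  15. ]
used3 [ 565.1 -158.9   15. ]
knob [561.5  62.7  15. ]
lever [ 669.2 -222.6   15. ]
tray [ 501.2 -400.8   15. ]
beaker [687.2 222.1  15. ]
weight? [685.3 318.4  15. ]
rig c1 [656.7 119.4  15. ]
rig c2 [ 719.4 -258.    15. ]
rig c3 [ 529.1 -282.8   15. ]
rig c4 [463.9  73.8  15. ]
309.70691628693146 321.0156639940242 200.21520587625338
[[  -0.     1.     0.3   76.9]
 [   1.     0.     0.    -0.9]
 [   0.     0.3   -1.  -141.5]
 [   0.     0.     0.     1. ]]
```

View pics/top_crop.png

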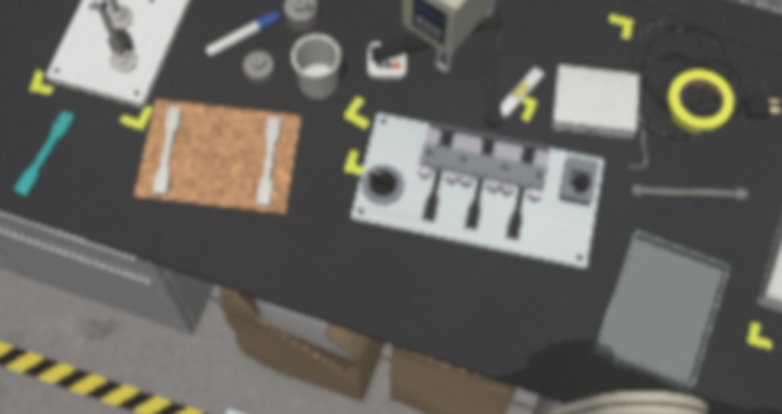

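```bash
for i in 1 2 3; do python3 -m handwheel '[[[0,0,0],[0.027,-0.022,-0.0035],0],[[0,0,0],[0.027,-0.022,-0.0035],0],[[0,0,0],[0.027,-0.022,-0.0035],0],[[0,0,0],[0.027,-0.022,-0.0035],0],[[0,0,0],[0.027,-0.022,-0.0035],0]]' | tail -n 12; done
python3 -m handwheel '[[[0,0,0],[0.027,-0.022,-0.0035],0],[[0,0,0],[0.027,-0.022,-0.0035],0],[[0,0,0],[0.027,-0.022,-0.0035],0],[[0,0,5],[0,0,0],0],[[0,0,0],[0,0,0],0]]'
python3 - <<'E'
from h import *
np.set_printoptions(precision=3,suppress=True)
s=ctrl.read_state(); print(s["eef_pos"],s["tool_rot"],s["qpos"])
im=snap("wrist","w1.png")
E
```

```text
clock: 0.62
eef_pos: [268.4, -486.5, 248.8]
tool_rot: [-3.141, -0.0, 0.256]
force: [-0.3, -0.2, 0.1]
width: 85.3
gripper_force: 0.0
clock: 1.03
eef_pos: [371.1, -345.8, 266.5]
tool_rot: [3.142, -0.0, 0.257]
force: [0.8, -0.2, -0.2]
width: 85.8
gripper_force: 0.0
clock: 1.45
eef_pos: [473.7, -205.1, 284.1]
tool_rot: [3.141, -0.0, 0.257]
force: [0.8, -0.4, -0.7]
width: 85.1
gripper_force: 0.0
clock: 1.87
eef_pos: [535.7, -119.6, 294.2]
tool_rot: [-3.141, -0.0, 0.172]
force: [-1.1, -0.3, 0.9]
width: 85.2
gripper_force: 0.0
[ 535.719 -119.634  294.185] [-3.141 -0.     0.172] [ 0.19   0.414 -0.03   1.719  0.013  1.008 -1.243]
```

View pics/w1.png

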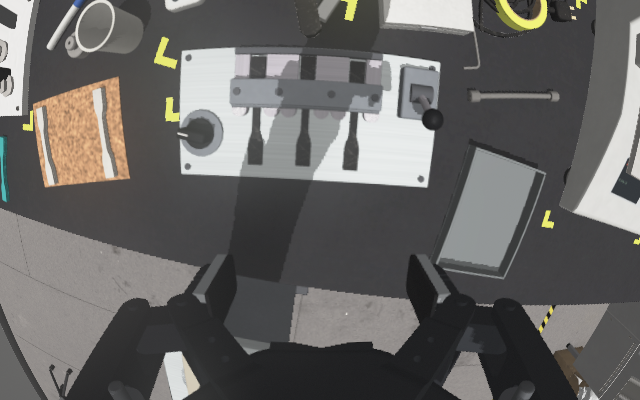

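```bash
cat > meas.py <<'E'
from h import *
np.set_printoptions(precision=2,suppress=True)
def rect(im,c,z):
    p=onz(im,c.reshape(-1,2),z)[:,:2].astype(np.float32); (cx,cy),(w,h),a=cv2.minAreaRect(p)
    b=cv2.boxPoints(((cx,cy),(w,h),a)); e=b[1]-b[0]; f=b[2]-b[1]
    l=e if np.linalg.norm(e)>np.linalg.norm(f) else f
    yaw=np.arctan2(l[1],l[0]); return np.array([cx,cy]),max(w,h),min(w,h),(yaw+np.pi/2)%np.pi-np.pi/2
def hsv(im): return cv2.cvtColor(im["pixels"],cv2.COLOR_RGB2HSV).astype(int)
def plate(im):
    H=hsv(im); m=(H[...,2]>150)&(H[...,1]<40)
    m=cv2.morphologyEx(m.astype(np.uint8),cv2.MORPH_CLOSE,np.ones((3,3)))
    out=[]
    for c in blobs(im,m,1500):
        r=rect(im,c,12)
        if 300<r[1]<440 and 140<r[2]<230: out.append(r)
    return out
E
python3 - <<'E'
from meas import *
im=snap("wrist"); H=hsv(im)
for c in blobs(im,(H[...,2]>150)&(H[...,1]<40),800): print("white",cv2.boundingRect(c),*rect(im,c,12))
for c in blobs(im,(H[...,2]<60),150)[:14]: print("dark",cv2.boundingRect(c),*rect(im,c,20))
# mat by hue
m=(H[...,0]>4)&(H[...,0]<22)&(H[...,1]>70)&(H[...,2]>110)
for c in blobs(im,m,600): print("mat",cv2.boundingRect(c),*rect(im,c,3))
print(im["pixels"][150,304],im["pixels"][150,256],im["pixels"][100,280],im["pixels"][80,215],im["pixels"][160,280],im["pixels"][200,490],im["pixels"][140,108])
np.save("v1.npy",dict(im),allow_pickle=True)
E
python3 -m handwheel '[[[0,0,0],[0,-0.035,0.01],0],[[0,0,0],[0,-0.035,0.01],0],[[0,0,0],[0,-0.035,0.01],0],[[0,0,0],[0,-0.035,0.01],0],[[0,0,0],[0,-0.035,0.01],0]]' |head -3
python3 -m handwheel '[[[0,0,0],[0,-0.035,0.01],0],[[0,0,0],[0,-0.035,0.01],0],[[0,0,0],[0,-0.035,0.01],0],[[0,0,0],[0,0,0],0],[[0,0,0],[0,0,0],0]]' |head -3
python3 - <<'E'
from meas import *
im=snap("wrist","w2.png"); H=hsv(im)
np.save("v2.npy",dict(im),allow_pickle=True)
E
```

```text
white (178, 46, 261, 140) [596.48 -85.44] 367.75274658203125 183.87228393554688 -1.4586374
white (572, 16, 68, 218) [ 713.32 -688.95] 509.3240051269531 289.76141357421875 0.36933255
white (438, 148, 76, 112) [ 504.91 -398.45] 183.90113830566406 121.04325103759766 -0.059491396
white (0, 0, 33, 116) [682.73 565.95] 267.36212158203125 150.4816131591797 0.039440036
white (383, 0, 90, 30) [ 780.08 -231.79] 135.84542846679688 47.47626495361328 -1.3500108
white (66, 0, 48, 56) [705.25 294.74] 105.9200439453125 93.30477142333984 -0.2448082
white (258, 106, 41, 52) [563.9  -54.71] 71.95379638671875 54.206329345703125 0.09799063
white (163, 351, 36, 49) [ -1.55 111.19] 212.11297607421875 84.76708984375 -0.07730079
dark (50, 188, 528, 212) [ 127.17 -181.6 ] 1815.19140625 749.1207275390625 -1.3991936
dark (303, 15, 68, 35) [ 713.9  -111.33] 89.43431091308594 44.53254699707031 -1.4622513
dark (546, 0, 25, 22) [ 872.5  -461.77] 60.88848114013672 37.60316848754883 -1.102053
dark (421, 107, 21, 22) [ 624.53 -259.69] 30.104063034057617 29.46805763244629 -1.3477794
dark (467, 137, 70, 31) [ 602.44 -393.94] 143.8540802001953 11.675926208496094 1.5192357
dark (472, 0, 46, 37) [ 787.19 -333.95] 80.00926208496094 44.188419342041016 1.2479664
dark (349, 60, 14, 21) [ 665.13 -144.22] 27.171968460083008 17.240575790405273 0.17302847
mat (32, 75, 97, 111) [517.83 323.62] 240.7625732421875 170.38783264160156 -1.3577483
[67 68 67] [73 74 73] [137 141 145] [223 226 226] [148 151 151] [146 150 150] [147 118  95]
clock: 2.38
eef_pos: [504.3, 49.7, 244.0]
tool_rot: [3.141, 0.0, 0.168]
clock: 2.8
eef_pos: [486.4, 154.4, 213.7]
tool_rot: [3.141, 0.002, 0.174]
```

View pics/w2.png

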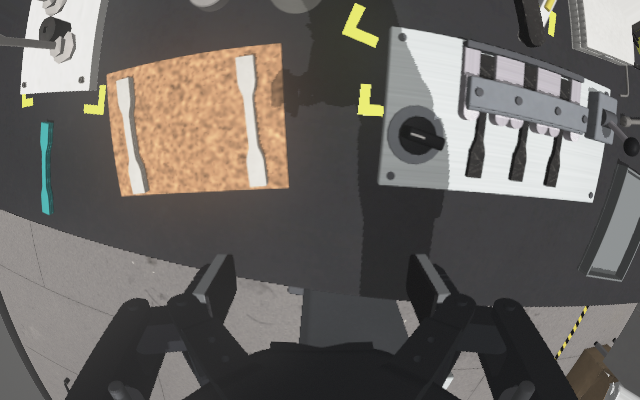

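```bash
cat >> meas.py <<'E'
def ends(im,c,z):
    p=onz(im,c.reshape(-1,2),z)[:,:2]; r=rect(im,c,z); u=np.array([np.cos(r[3]),np.sin(r[3])]); v=np.array([-u[1],u[0]])
    s=(p-r[0])@u; q=(p-r[0])@v; C=c.reshape(-1,2); out=[]
    for a in(-1,1):
        k=s*a>r[1]/2-9
        # edge midpoint at extreme end
        w=(q[k].min()+q[k].max())/2; X=r[0]+u*a*(r[1]/2)+v*w
        out.append(proj(im,np.r_[X,z])[0])
    return np.array(out),r
def win(m,x0,y0,x1,y1):
    o=np.zeros_like(m); o[y0:y1,x0:x1]=m[y0:y1,x0:x1]; return o
E
python3 - <<'E'
from meas import *
a=np.load("v1.npy",allow_pickle=True).item(); b=np.load("v2.npy",allow_pickle=True).item()
HA,HB=hsv(a),hsv(b)
print("plate2",plate(b))
A=sorted(blobs(a,win(HA[...,2]<105,235,122,380,185),100),key=lambda c:c[:,0,0].mean())
B=sorted(blobs(b,win(HB[...,2]<105,460,118,575,192),100),key=lambda c:c[:,0,0].mean())
print(len(A),len(B))
for c,d in zip(A,B):
    ea,ra=ends(a,c,20); eb,rb=ends(b,d,20); print("used",ra,rb); print(tri(a,ea[:1],b,eb[:1]))
WA=sorted(blobs(a,win((HA[...,2]>140)&(HA[...,1]<60),36,80,122,184),60),key=lambda c:c[:,0,0].mean())
WB=sorted(blobs(b,win((HB[...,2]>140)&(HB[...,1]<60),112,50,275,195),200),key=lambda c:c[:,0,0].mean())
print(len(WA),len(WB))
for c,d in zip(WA,WB):
    ea,ra=ends(a,c,15); eb,rb=ends(b,d,15); print("new",ra,rb,eb.round()); print(tri(a,ea,b,eb))
# screws
sa=[(188,58),(434,67),(187,167),(420,179)]; sb=[(402,37),None,(391,176),(590,196)]
def dk(im,p):
    x,y=p; g=255-cv2.cvtColor(im["pixels"],cv2.COLOR_RGB2GRAY).astype(float)[y-5:y+6,x-5:x+6]; g=np.clip(g-np.median(g)-25,0,None); yy,xx=np.mgrid[-5:6,-5:6]; return (x+(g*xx).sum()/g.sum(),y+(g*yy).sum()/g.sum())
for p,q in zip(sa,sb):
    P=dk(a,p); print("screw",onz(a,P,12), tri(a,P,b,dk(b,q)) if q else "")
E
```

```text
plate2 [(array([597.51, -95.5 ]), 386.94354248046875, 183.63755798339844, np.float32(-1.4599081))]
4 3
used (array([546.2 , -24.51]), 55.62685012817383, 19.961929321289062, np.float32(0.12936878)) (array([553.65, -20.63]), 72.46018981933594, 22.303627014160156, np.float32(0.1080488))
[[517.29 -27.21  15.26   0.57]]
used (array([555.05, -89.99]), 57.45526885986328, 19.04960060119629, np.float32(0.15391743)) (array([565.8 , -88.93]), 80.94470977783203, 30.384584426879883, np.float32(-0.09163487))
[[524.83 -93.59  13.29   0.76]]
used (array([ 506.11, -105.  ]), 203.572509765625, 13.135677337646484, np.float32(-1.4088345)) (array([ 572.76, -153.71]), 83.4866714477539, 32.243350982666016, np.float32(-0.09353864))
[[534.67 -35.09 146.25  16.26]]
2 2
new (array([496.65, 400.31]), 149.43832397460938, 24.654178619384766, np.float32(0.24642944)) (array([496.8 , 402.72]), 149.69183349609375, 21.125253677368164, np.float32(0.24798918)) [[139. 193.]
 [122.  78.]]
[[423.6  384.92  14.05   0.52]
 [569.03 423.68  11.4    0.81]]
new (array([532.8 , 241.47]), 149.78700256347656, 23.0943660736084, np.float32(0.2562822)) (array([532.37, 243.15]), 149.751220703125, 21.49658203125, np.float32(0.25672376)) [[258. 186.]
 [244.  55.]]
[[459.91 224.1   14.8    0.  ]
 [604.88 261.99  14.82   0.02]]
screw [[657.19  94.47  12.  ]] [[657.09  94.82  11.14   0.39]]
screw [[ 696.42 -253.61   12.  ]] 
screw [[497.44  76.49  12.  ]] [[497.78  76.4   12.22   0.54]]
screw [[ 536.71 -264.64   12.  ]] [[ 536.97 -261.8    20.2     2.32]]
```

```bash
cat > go.py <<'E'
import sys
from h import *
O=np.array([600.95,-84.94]); YAW=0.112
def rig(x,y): return O+np.array([[np.cos(YAW),-np.sin(YAW)],[np.sin(YAW),np.cos(YAW)]])@np.array([x,y])
def go(*targets,yaw=None):
    s=ctrl.read_state(); p=np.array(s["eef_pos"]); y0=s["tool_rot"][2]
    if yaw is None: yaw=y0
    d=(y0-yaw+np.pi)%(2*np.pi)-np.pi
    print("at",np.round(p,1),"rot",np.round(s["tool_rot"],4),"w %.1f gf %.1f t %.1f"%(s["width"],s["gripper_force"],s["clock"]),"F",np.round(s["force"],1),"turn z deg %.2f"%np.degrees(d))
    Rm=R.from_euler('xyz',[np.pi,0,yaw]).as_matrix()
    for t in targets:
        t=np.array(t,float); v=Rm.T@(t-p); print("  ->",np.round(t,1),"shift mm",np.round(v,1),"rows>=%d"%np.ceil(np.linalg.norm(v)/40)); p=t
E
python3 - <<'E'
from go import *
go([*rig(-50,66),120],[*rig(-50,66),16],yaw=.112)
E
```

```text
at [487.2 152.6 214.1] rot [3.1405e+00 8.0000e-04 1.7030e-01] w 85.3 gf 0.0 t 2.9 F [0.2 0.1 0.5] turn z deg 3.34
  -> [543.9 -24.9 120. ] shift mm [ 36.5 182.8  94.1] rows>=6
  -> [543.9 -24.9  16. ] shift mm [  0.  -0. 104.] rows>=3
```

```bash
python3 -m handwheel '[[[0,0,3.3],[0,0,0],0.45],[[0,0,0],[0.0052,0.0261,0.0134],0.45],[[0,0,0],[0.0052,0.0261,0.0134],0.45],[[0,0,0],[0.0052,0.0261,0.0134],0.45],[[0,0,0],[0.0052,0.0261,0.0134],0.45]]' >/dev/null
python3 -m handwheel '[[[0,0,0],[0.0052,0.0261,0.0134],0.45],[[0,0,0],[0.0052,0.0261,0.0134],0.45],[[0,0,0],[0.0052,0.0261,0.0134],0.45],[[0,0,0],[0,0,0],0.45],[[0,0,0],[0,0,0],0.45]]' >/dev/null
python3 - <<'E'
from go import *
from meas import *
go([*rig(-50,66),16],yaw=.112)
im=snap("wrist","w3.png"); np.save("v3.npy",dict(im),allow_pickle=True)
for P in ([*rig(-75,66),20],[*rig(-75,56),20],[*rig(-75,76),20],[*rig(-75,0),20]): print(proj(im,P))
E
```

```text
at [543.4 -28.7 120.1] rot [3.14 0.   0.1 ] w 47.2 gf 0.0 t 3.7 F [0.2 0.8 0.1] turn z deg -0.42
  -> [543.9 -24.9  16. ] shift mm [  0.9  -3.7 104.1] rows>=3
[[317.66 227.65]]
[[329.51 227.55]]
[[305.82 227.72]]
[[394.48 226.52]]
```

View pics/w3.png

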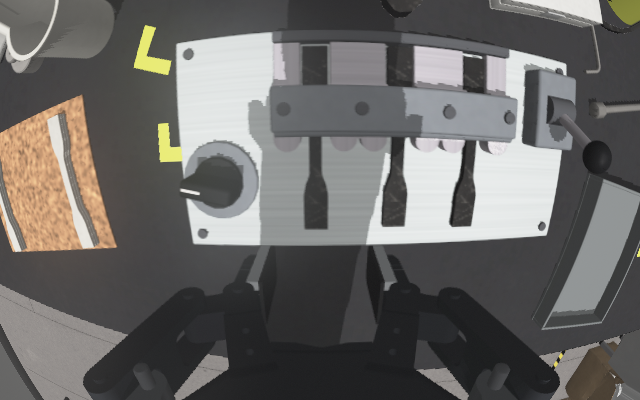

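```bash
python3 -m handwheel '[[[0,0,-0.4],[0.001,-0.0037,0],0.45],[[0,0,0],[0,0,0.035],0.45],[[0,0,0],[0,0,0.035],0.45],[[0,0,0],[0,0,0.024],0.45],[[0,0,0],[0,0,0.010],0.45]]' 
python3 -m handwheel '[[[0,0,0],[0,0,0],1],[[0,0,0],[0,0,0],1],[[0,0,0],[0,0,0],1],[[0,0,0],[0,0,0],1],[[0,0,0],[0,0,0],1]]'
python3 - <<'E'
from go import *
go([*rig(-50,66),16],[*rig(-160,66),19],yaw=.112)
E
```

```text
clock: 4.15
eef_pos: [542.8, -18.4, 14.4]
tool_rot: [-3.14, 0.004, 0.121]
force: [-1.2, 0.4, -0.0]
width: 46.9
gripper_force: 0.0
clock: 4.57
eef_pos: [545.1, -21.4, 18.0]
tool_rot: [3.14, -0.001, 0.117]
force: [-1.2, -5.3, -0.2]
width: 16.8
gripper_force: 58.8
at [545.1 -21.4  18. ] rot [ 3.1399e+00 -1.5000e-03  1.1730e-01] w 16.8 gf 58.8 t 4.6 F [-1.2 -5.3 -0.2] turn z deg 0.31
  -> [543.9 -24.9  16. ] shift mm [-1.6  3.4  2. ] rows>=1
  -> [434.6 -37.2  19. ] shift mm [-110.    0.   -3.] rows>=3
```

```bash
python3 -m handwheel '[[[0,0,0.3],[0,0.002,-0.002],1],[[0,0,0],[-0.025,0,0],1],[[0,0,0],[-0.035,0,0],1],[[0,0,0],[-0.035,0,0],1],[[0,0,0],[-0.015,0,0],1]]'
python3 - <<'E'
from go import *
go([*rig(-160,66),120],[430,-300,120],[453,-366,120],[453,-366,32],yaw=-.06)
im=snap("wrist","w4.png"); np.save("v4.npy",dict(im),allow_pickle=True)
from meas import *
a=np.load("v1.npy",allow_pickle=True).item();H=hsv(a)
for z in (4,28):
  for c in blobs(a,win((H[...,1]<40)&(H[...,2]>100),430,120,560,280),1500): print(z,cv2.boundingRect(c),*rect(a,c,z))
E
```

```text
clock: 4.98
eef_pos: [455.4, -32.5, 18.7]
tool_rot: [3.138, 0.007, 0.113]
force: [0.0, -0.5, -1.0]
width: 16.7
gripper_force: 58.4
at [455.4 -32.5  18.7] rot [3.1384 0.0069 0.1132] w 16.7 gf 58.4 t 5.0 F [ 0.  -0.5 -1. ] turn z deg 9.92
  -> [434.6 -37.2 120. ] shift mm [ -20.5    6.  -101.3] rows>=3
  -> [ 430. -300.  120.] shift mm [ 11.2 262.6   0. ] rows>=7
  -> [ 453. -366.  120.] shift mm [26.9 64.5  0. ] rows>=2
  -> [ 453. -366.   32.] shift mm [ 0. -0. 88.] rows>=3
4 (434, 146, 111, 133) [ 492.16 -419.13] 211.22647094726562 158.70208740234375 -0.055365086
28 (434, 146, 111, 133) [ 498.73 -401.81] 199.47665405273438 149.8740234375 -0.055365324
```

View pics/w4.png

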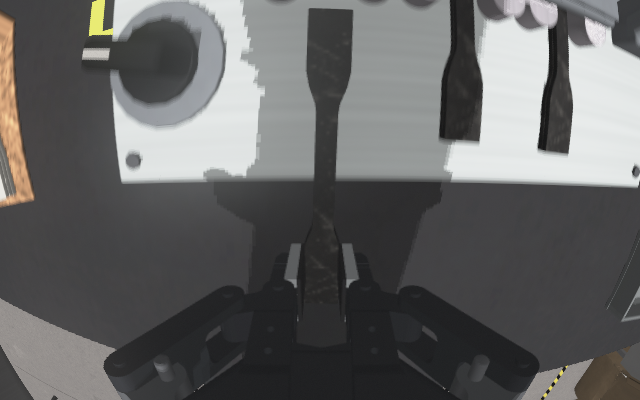

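```bash
python3 -m handwheel '[[[0,0,0],[-0.006,0,-0.035],1],[[0,0,0],[0,0,-0.038],1],[[0,0,5],[0,0,0],1],[[0,0,4.7],[0,0,0],1],[[0,0,0],[0.0028,0.0364,0],1]]'
for i in 1 2; do python3 -m handwheel '[[[0,0,0],[0.0028,0.0364,0],1],[[0,0,0],[0.0028,0.0364,0],1],[[0,0,0],[0.0028,0.0364,0],1],[[0,0,0],[0.0028,0.0364,0],1],[[0,0,0],[0.0028,0.0364,0],1]]' >/dev/null; done
python3 -m handwheel '[[[0,0,0],[0,0,0],1],[[0,0,0],[0,0,0],1]]'
python3 - <<'E'
from go import *
go([446.7,-436.9,95],[446.7,-436.9,17],yaw=-.055)
E
```

```text
clock: 5.45
eef_pos: [454.8, -61.1, 93.0]
tool_rot: [-3.14, 0.001, -0.046]
force: [1.7, 0.4, -0.2]
width: 16.7
gripper_force: 58.5
clock: 6.45
eef_pos: [458.8, -437.7, 93.2]
tool_rot: [3.136, 0.005, -0.061]
force: [0.6, 1.1, -0.3]
width: 17.1
gripper_force: 58.5
at [ 458.8 -437.7   93.2] rot [ 3.1365  0.0049 -0.0607] w 17.1 gf 58.5 t 6.5 F [ 0.6  1.1 -0.3] turn z deg -0.33
  -> [ 446.7 -436.9   95. ] shift mm [-12.1  -0.2  -1.8] rows>=1
  -> [ 446.7 -436.9   17. ] shift mm [ 0. -0. 78.] rows>=2
```

```bash
python3 -m handwheel '[[[0,0,0],[-0.012,0,0.03],1],[[0,0,0],[0,0,0.03],1],[[0,0,0],[0,0,0.016],1],[[0,0,0],[0,0,0],1],[[0,0,0],[0,0,0],0.6]]'
python3 -m handwheel '[[[0,0,0],[0,0,0],0.6],[[0,0,0],[0,0,0],0.6],[[0,0,0],[0,0,-0.035],0.6],[[0,0,0],[0,0,-0.038],0.6],[[0,0,0],[0,0,-0.02],0.45]]'
python3 - <<'E'
from go import *
go([*rig(-50,0),110],[*rig(-50,0),16],yaw=.112)
im=snap("wrist","w5.png")
E
```

```text
clock: 6.87
eef_pos: [446.8, -433.0, 16.8]
tool_rot: [3.139, 0.008, -0.055]
force: [0.2, -0.0, 0.5]
width: 27.5
gripper_force: 0.0
clock: 7.28
eef_pos: [448.8, -435.7, 114.8]
tool_rot: [3.133, 0.002, -0.057]
force: [1.1, -0.7, 0.1]
width: 45.0
gripper_force: 0.0
at [ 448.8 -435.7  114.8] rot [ 3.133e+00  2.200e-03 -5.670e-02] w 45.0 gf 0.0 t 7.3 F [ 1.1 -0.7  0.1] turn z deg -9.67
  -> [551.3 -90.5 110. ] shift mm [ 140.4 -331.5    4.8] rows>=10
  -> [551.3 -90.5  16. ] shift mm [ 0. -0. 94.] rows>=3
```

View pics/w5.png

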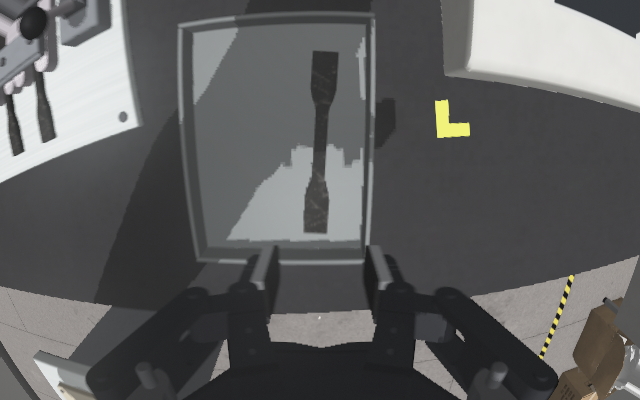

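```bash
python3 -m handwheel '[[[0,0,-5],[0,0,0],0.45],[[0,0,-4.7],[0,0,0],0.45],[[0,0,0],[0.014,-0.0331,0],0.45],[[0,0,0],[0.014,-0.0331,0],0.45],[[0,0,0],[0.014,-0.0331,0],0.45]]' >/dev/null
python3 -m handwheel '[[[0,0,0],[0.014,-0.0331,0],0.45],[[0,0,0],[0.014,-0.0331,0],0.45],[[0,0,0],[0.014,-0.0331,0],0.45],[[0,0,0],[0.014,-0.0331,0],0.45],[[0,0,0],[0.014,-0.0331,0],0.45]]' >/dev/null
python3 -m handwheel '[[[0,0,0],[0.014,-0.0331,0],0.45],[[0,0,0],[0.014,-0.0331,0],0.45],[[0,0,0],[0,0,0],0.45],[[0,0,0],[0,0,0],0.45]]' >/dev/null
python3 - <<'E'
from go import *
go([*rig(-50,0),16],yaw=.112)
E
```

```text
at [550.  -86.6 108.7] rot [3.1386 0.0056 0.118 ] w 47.2 gf 0.0 t 8.5 F [-0.  -0.9  0.4] turn z deg 0.34
  -> [551.3 -90.5  16. ] shift mm [ 0.8  4.1 92.7] rows>=3
```

```bash
python3 -m handwheel '[[[0,0,0.3],[0.001,0.003,0.02],0.45],[[0,0,0],[0,0,0.035],0.45],[[0,0,0],[0,0,0.03],0.45],[[0,0,0],[0,0,0.008],0.45],[[0,0,0],[0,0,0],0.45]]' 
python3 -m handwheel '[[[0,0,0],[0,0,0],1],[[0,0,0],[0,0,0],1],[[0,0,0],[0,0,0],1],[[0,0,0],[0,0,0],1],[[0,0,0],[0,0,-0.002],1]]'
python3 -m handwheel '[[[0,0,0],[-0.025,0,0],1],[[0,0,0],[-0.035,0,0],1],[[0,0,0],[-0.035,0,0],1],[[0,0,0],[-0.015,0,0],1],[[0,0,0],[0,0,-0.035],1]]'
python3 -m handwheel '[[[0,0,0],[0,0,-0.038],1],[[0,0,5],[0,0,0],1],[[0,0,4.7],[0,0,0],1],[[0,0,0],[0,0,0],1]]'
python3 - <<'E'
from go import *
t=np.array([498.7,-401.8])-50*np.array([.9985,-.055])
go([*t,95],[*t,17],yaw=-.055)
E
```

```text
clock: 8.92
eef_pos: [547.2, -94.7, 12.9]
tool_rot: [3.138, 0.013, 0.105]
force: [0.6, -0.7, 0.4]
width: 46.7
gripper_force: 0.0
clock: 9.33
eef_pos: [550.1, -93.5, 17.7]
tool_rot: [3.137, 0.006, 0.107]
force: [0.1, 0.9, -0.6]
width: 17.1
gripper_force: 58.5
clock: 9.75
eef_pos: [431.5, -105.5, 48.9]
tool_rot: [3.139, 0.024, 0.106]
force: [0.6, 0.7, -0.5]
width: 17.0
gripper_force: 58.7
clock: 10.08
eef_pos: [441.2, -105.4, 91.7]
tool_rot: [3.135, 0.005, -0.066]
force: [-0.3, 0.4, -0.2]
width: 17.4
gripper_force: 58.7
at [ 441.2 -105.4   91.7] rot [ 3.1355  0.0048 -0.0655] w 17.4 gf 58.7 t 10.1 F [-0.3  0.4 -0.2] turn z deg -0.60
  -> [ 448.8 -399.    95. ] shift mm [ 23.7 292.8  -3.3] rows>=8
  -> [ 448.8 -399.    17. ] shift mm [ 0. -0. 78.] rows>=2
```

```bash
python3 -m handwheel '[[[0,0,0],[0.0026,0.0325,0],1],[[0,0,0],[0.0026,0.0325,0],1],[[0,0,0],[0.0026,0.0325,0],1],[[0,0,0],[0.0026,0.0325,0],1],[[0,0,0],[0.0026,0.0325,0],1]]' >/dev/null
python3 -m handwheel '[[[0,0,0],[0.0026,0.0325,0],1],[[0,0,0],[0.0026,0.0325,0],1],[[0,0,0],[0.0026,0.0325,0],1],[[0,0,0],[0.0026,0.0325,0],1],[[0,0,0],[0,0,0],1]]' >/dev/null
python3 -m handwheel '[[[0,0,0],[0,0,0],1],[[0,0,0],[0,0,0.03],1],[[0,0,0],[0,0,0.03],1],[[0,0,0],[0,0,0.013],1],[[0,0,0],[0,0,0],1]]'
python3 -m handwheel '[[[0,0,0],[0,0,0],0.6],[[0,0,0],[0,0,0],0.6],[[0,0,0],[0,0,0],0.6],[[0,0,0],[0,0,-0.035],0.6],[[0,0,0],[0,0,-0.038],0.6]]'
python3 -m handwheel '[[[0,0,0],[0,0,-0.02],0.45],[[0,0,-5],[0,0,0],0.45],[[0,0,-4.7],[0,0,0],0.45],[[0,0,0],[0,0,0],0.45]]'
python3 - <<'E'
from go import *
im=snap("wrist","w6.png");
go([*rig(-50,-66),110],[*rig(-50,-66),16],yaw=.112)
E
```

```text
clock: 11.33
eef_pos: [442.8, -395.7, 15.7]
tool_rot: [3.14, 0.013, -0.06]
force: [0.0, 0.5, 0.1]
width: 17.3
gripper_force: 58.7
clock: 11.75
eef_pos: [444.2, -397.2, 91.5]
tool_rot: [3.139, 0.011, -0.062]
force: [-0.0, -0.9, 0.3]
width: 34.7
gripper_force: 0.0
clock: 12.08
eef_pos: [446.1, -398.9, 113.7]
tool_rot: [3.135, 0.006, 0.109]
force: [-0.5, 0.5, -0.7]
width: 46.6
gripper_force: 0.0
at [ 445.9 -398.6  113.1] rot [3.1362 0.0071 0.105 ] w 47.3 gf 0.0 t 12.1 F [-0.2  0.4  0.1] turn z deg -0.40
  -> [ 558.6 -156.1  110. ] shift mm [ 139.2 -228.3    3.1] rows>=7
  -> [ 558.6 -156.1   16. ] shift mm [ 0. -0. 94.] rows>=3
```

View pics/w6.png

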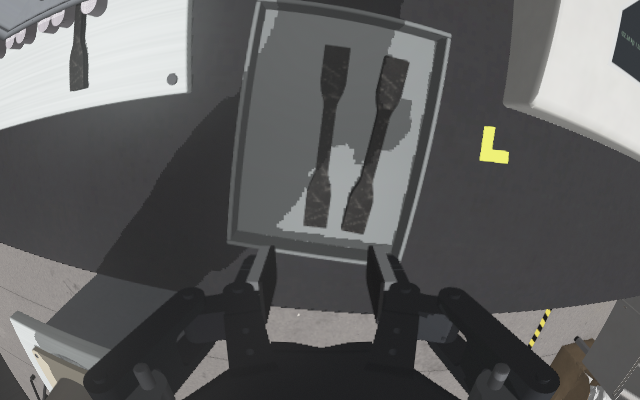

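```bash
python3 -m handwheel '[[[0,0,-0.4],[0,0,0],0.45],[[0,0,0],[0.0174,-0.0285,0],0.45],[[0,0,0],[0.0174,-0.0285,0],0.45],[[0,0,0],[0.0174,-0.0285,0],0.45],[[0,0,0],[0.0174,-0.0285,0],0.45]]' >/dev/null
python3 -m handwheel '[[[0,0,0],[0.0174,-0.0285,0],0.45],[[0,0,0],[0.0174,-0.0285,0],0.45],[[0,0,0],[0.0174,-0.0285,0],0.45],[[0,0,0],[0.0174,-0.0285,0],0.45],[[0,0,0],[0,0,0],0.45]]' >/dev/null
python3 -m handwheel '[[[0,0,0],[0,0,0],0.45],[[0,0,0],[0,0,0],0.45]]' >/dev/null
python3 - <<'E'
from go import *
go([*rig(-50,-66),16],yaw=.112)
im=snap("wrist","w7.png"); np.save("v7.npy",dict(im),allow_pickle=True)
E
```

```text
at [ 557.6 -156.2  109.4] rot [3.1371 0.0096 0.1132] w 46.9 gf 0.0 t 13.1 F [ 0.5 -1.  -0.5] turn z deg 0.07
  -> [ 558.6 -156.1   16. ] shift mm [ 1.   0.1 93.4] rows>=3
```

```bash
python3 -m handwheel '[[[0,0,0],[0.002,0,0.022],0.45],[[0,0,0],[0,0,0.035],0.45],[[0,0,0],[0,0,0.03],0.45],[[0,0,0],[0,0,0.007],0.45],[[0,0,0],[0,0,0],0.45]]' 
python3 -m handwheel '[[[0,0,0],[0,0,0],1],[[0,0,0],[0,0,0],1],[[0,0,0],[0,0,0],1],[[0,0,0],[0,0,0],1],[[0,0,0],[0,0,-0.002],1]]'
python3 -m handwheel '[[[0,0,0],[-0.025,0,0],1],[[0,0,0],[-0.035,0,0],1],[[0,0,0],[-0.035,0,0],1],[[0,0,0],[-0.015,0,0],1],[[0,0,0],[0,0,-0.035],1]]'
python3 -m handwheel '[[[0,0,0],[0,0,-0.038],1],[[0,0,5],[0,0,0],1],[[0,0,4.7],[0,0,0],1],[[0,0,0],[0,0,0],1]]'
python3 - <<'E'
from go import *
t=np.array([498.7,-401.8])-50*np.array([.9985,-.055])+38*np.array([.055,.9985])
go([*t,95],[*t,17],yaw=-.055)
E
```

```text
clock: 13.6
eef_pos: [556.7, -157.3, 13.5]
tool_rot: [3.139, 0.014, 0.111]
force: [0.5, 0.8, -0.2]
width: 46.9
gripper_force: 0.0
clock: 14.02
eef_pos: [560.0, -156.4, 18.8]
tool_rot: [3.137, 0.007, 0.113]
force: [0.0, 0.1, -0.6]
width: 16.9
gripper_force: 58.6
clock: 14.43
eef_pos: [441.4, -168.6, 50.0]
tool_rot: [3.14, 0.024, 0.112]
force: [1.0, 0.0, -0.1]
width: 16.5
gripper_force: 58.8
clock: 14.77
eef_pos: [451.2, -168.6, 92.8]
tool_rot: [3.135, 0.005, -0.058]
force: [0.0, -0.1, -0.8]
width: 16.8
gripper_force: 58.8
at [ 451.2 -168.6   92.8] rot [ 3.1353  0.0054 -0.0581] w 16.8 gf 58.8 t 14.8 F [ 0.  -0.1 -0.8] turn z deg -0.17
  -> [ 450.9 -361.1   95. ] shift mm [ 10.3 192.3  -2.2] rows>=5
  -> [ 450.9 -361.1   17. ] shift mm [ 0. -0. 78.] rows>=2
```

```bash
python3 -m handwheel '[[[0,0,0],[0.0017,0.032,0],1],[[0,0,0],[0.0017,0.032,0],1],[[0,0,0],[0.0017,0.032,0],1],[[0,0,0],[0.0017,0.032,0],1],[[0,0,0],[0.0017,0.032,0],1]]' >/dev/null
python3 -m handwheel '[[[0,0,0],[0.0017,0.032,0],1],[[0,0,0],[0,0,0],1],[[0,0,0],[0,0,0],1],[[0,0,0],[0,0,0.03],1],[[0,0,0],[0,0,0.03],1]]' >/dev/null
python3 -m handwheel '[[[0,0,0],[0,0,0.013],1],[[0,0,0],[0,0,0],1],[[0,0,0],[0,0,0],0.6],[[0,0,0],[0,0,0],0.6],[[0,0,0],[0,0,0],0.6]]'
python3 -m handwheel '[[[0,0,0],[0,0,-0.035],0.6],[[0,0,0],[0,0,-0.038],0.6],[[0,0,0],[0,0,-0.035],0.3],[[0,0,0],[0,0,-0.035],0.3],[[0,0,0],[0,0,0],0.3]]'
python3 - <<'E'
from go import *
from meas import *
im=snap("wrist","w8.png"); go([500,50,200],yaw=.112)
H=hsv(im); m=win(H[...,2]<75,190,20,460,235)
for c in blobs(im,m,150): print(cv2.boundingRect(c),*rect(im,c,10))
E
```

```text
clock: 16.02
eef_pos: [450.7, -361.0, 21.0]
tool_rot: [3.135, 0.005, -0.055]
force: [-0.1, -0.3, 1.0]
width: 34.2
gripper_force: 0.0
clock: 16.43
eef_pos: [455.1, -362.2, 170.6]
tool_rot: [3.129, -0.004, -0.055]
force: [1.0, -0.3, -0.8]
width: 59.7
gripper_force: 0.0
at [ 453.5 -361.7  167.7] rot [ 3.13 -0.   -0.06] w 59.6 gf 0.0 t 16.5 F [ 0.5  0.4 -0. ] turn z deg -9.61
  -> [500.  50. 200.] shift mm [  92.2 -403.9  -32.3] rows>=11
(190, 20, 270, 215) [ 513.77 -373.03] 306.518310546875 235.7294464111328 1.5080615
(284, 37, 151, 198) [ 497.49 -404.77] 201.67947387695312 149.60012817382812 -0.05622101
(375, 67, 33, 146) [ 493.75 -436.1 ] 148.57545471191406 20.95376968383789 -0.115317464
(340, 66, 23, 148) [ 495.32 -395.83] 148.65786743164062 20.39342498779297 -0.022422075
(305, 68, 21, 147) [ 495.57 -360.06] 147.3099365234375 19.21770477294922 -0.05392444
```

View pics/w8.png

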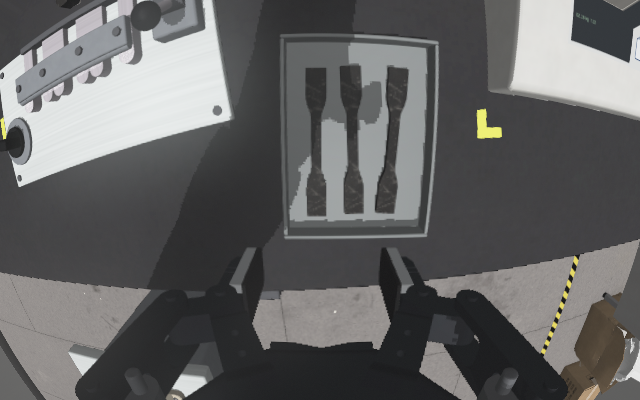

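```bash
python3 -m handwheel '[[[0,0,-5],[0,0,0],0.45],[[0,0,-4.6],[0,0,0],0.45],[[0,0,0],[0.0077,-0.0337,0],0.45],[[0,0,0],[0.0077,-0.0337,0],0.45],[[0,0,0],[0.0077,-0.0337,0],0.45]]' >/dev/null
python3 -m handwheel '[[[0,0,0],[0.0077,-0.0337,0],0.45],[[0,0,0],[0.0077,-0.0337,0],0.45],[[0,0,0],[0.0077,-0.0337,0],0.45],[[0,0,0],[0.0077,-0.0337,0],0.45],[[0,0,0],[0.0077,-0.0337,0],0.45]]' >/dev/null
python3 -m handwheel '[[[0,0,0],[0.0077,-0.0337,0],0.45],[[0,0,0],[0.0077,-0.0337,0],0.45],[[0,0,0],[0.0077,-0.0337,0],0.45],[[0,0,0],[0.0077,-0.0337,0],0.45],[[0,0,0],[0,0,0],0.45]]' >/dev/null
python3 -m handwheel '[[[0,0,0],[0,0,0],0.45],[[0,0,0],[0,0,0],0.45]]' >/dev/null
python3 - <<'E'
from go import *
from meas import *
go(yaw=.112)
im=snap("wrist","w9.png"); np.save("v9.npy",dict(im),allow_pickle=True)
print(plate(im))
H=hsv(im)
c0=proj(im,[*rig(-20,135),40])[0]; print(c0)
x,y=c0.astype(int); m=win(H[...,2]<90,max(x-70,0),max(y-70,0),x+70,y+70)
for c in blobs(im,m,100)[:5]: print(cv2.boundingRect(c),cv2.contourArea(c),*rect(im,c,56))
x0,y0=max(x-100,0),max(y-80,0)
cv2.imwrite("pics/w9c.png",cv2.resize(im["pixels"][y0:y+80,x0:x+140],None,fx=3,fy=3)[:,:,::-1]); print(x0,y0)
E
```

```text
at [496.7  51.6 159.9] rot [3.14 0.01 0.11] w 47.0 gf 0.0 t 17.9 F [ 0.2  0.  -0.1] turn z deg 0.02
[(array([597.14, -93.5 ]), 384.97698974609375, 182.99501037597656, np.float32(-1.4591222))]
[336.17 113.98]
(294, 105, 53, 48) 1831.0 [553.17  59.29] 39.05337142944336 38.089900970458984 -0.9836376
(266, 112, 16, 71) 1001.5 [534.54  94.53] 57.3206672668457 12.510587692260742 0.07701075
(266, 43, 15, 55) 705.0 [596.68 100.77] 43.83763122558594 11.144189834594727 0.10561013
(375, 45, 31, 57) 255.0 [603.32  17.52] 41.82991027832031 25.52048110961914 0.7100421
236 33
```

View pics/w9c.png

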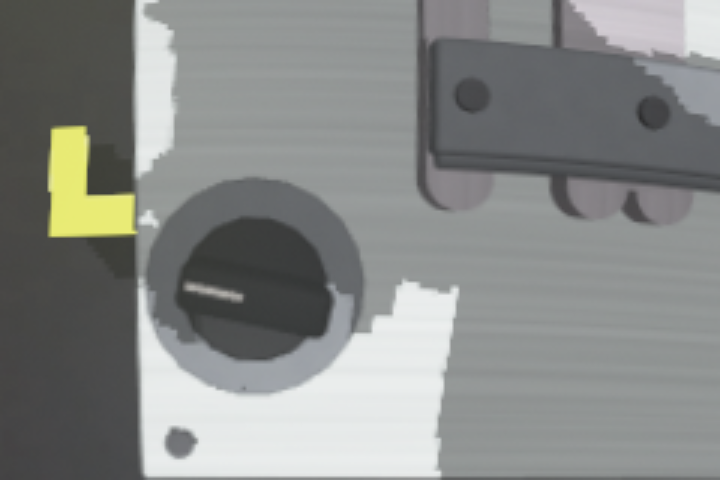

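```bash
python3 - <<'E'
from go import *
np.set_printoptions(precision=2,suppress=True)
im=np.load("v9.npy",allow_pickle=True).item()
f=lambda u,v:(236+u/3,33+v/3)
def inrig(p): 
    d=p[:2]-O; c,s=np.cos(YAW),np.sin(YAW); return np.array([c*d[0]+s*d[1],-s*d[0]+c*d[1]])
for n,uv,z in [("disc dark",(254,289),24),("dial",(254,286),13),("bar top mid",(255,300),56),("barL",(181,284),56),("barR",(331,314),56),("p1",(185,288),56),("p2",(243,297),56)]:
    p=onz(im,f(*uv),z)[0]; print(n,p,inrig(p))
# triangulate the bar top middle against view 3 (bar L/R ends picked there)
b=np.load("v3.npy",allow_pickle=True).item()
print(tri(im,f(185,288),b,(180,190)))
k=inrig(onz(im,f(254,288),24)[0]); 
go([*rig(*k),120],[*rig(*k),30],yaw=1.525)
E
```

```text
disc dark [550.22  58.14  24.  ] [-34.42 147.85]
dial [550.2   58.09  13.  ] [-34.45 147.81]
bar top mid [550.11  57.97  56.  ] [-34.55 147.7 ]
barL [552.3   77.74  56.  ] [-30.17 167.1 ]
barR [548.74  37.64  56.  ] [-38.18 127.65]
p1 [551.34  76.59  56.  ] [-31.24 166.06]
p2 [550.56  61.19  56.  ] [-33.74 150.85]
[[551.99  76.78  57.57   1.16]]
at [496.8  50.7 159.8] rot [3.14 0.01 0.11] w 47.1 gf 0.0 t 17.9 F [-0.4  0.1 -0. ] turn z deg -81.03
  -> [550.5  58.2 120. ] shift mm [ 9.9 53.3 39.8] rows>=2
  -> [550.5  58.2  30. ] shift mm [-0. -0. 90.] rows>=3
```

```bash
for i in 1 2; do python3 -m handwheel '[[[0,0,-6.7],[0,0,0],0.45],[[0,0,-6.7],[0,0,0],0.45],[[0,0,-6.7],[0,0,0],0.45],[[0,0,-6.7],[0,0,0],0.45],[[0,0,-6.7],[0,0,0],0.45]]' >/dev/null; done
python3 -m handwheel '[[[0,0,-6.7],[0,0,0],0.45],[[0,0,-6.3],[0,0,0],0.45],[[0,0,0],[0.005,0.027,0.02],0.45],[[0,0,0],[0.005,0.027,0.02],0.45],[[0,0,0],[0,0,0],0.45]]' >/dev/null
python3 -m handwheel '[[[0,0,0],[0,0,0],0.45],[[0,0,0],[0,0,0],0.45]]'
python3 - <<'E'
from go import *
go([550.3,58.1,30],yaw=1.508)
E
```

```text
clock: 19.37
eef_pos: [550.5, 57.3, 119.4]
tool_rot: [-3.132, 0.006, 1.507]
force: [-0.6, -0.3, 0.2]
width: 46.8
gripper_force: 0.0
at [550.5  57.3 119.4] rot [-3.1323  0.0059  1.5068] w 46.8 gf 0.0 t 19.4 F [-0.6 -0.3  0.2] turn z deg -0.07
  -> [550.3  58.1  30. ] shift mm [ 0.8 -0.2 89.4] rows>=3
```

```bash
python3 -m handwheel '[[[0,0,0],[0.001,0,0.03],0.45],[[0,0,0],[0,0,0.03],0.45],[[0,0,0],[0,0,0.02],0.45],[[0,0,0],[0,0,0.007],0.45],[[0,0,0],[0,0,0],0.45]]' 
python3 -m handwheel '[[[0,0,0],[0,0,0],1],[[0,0,0],[0,0,0],1],[[0,0,0],[0,0,0],1],[[0,0,0],[0,0,0],1],[[0,0,0],[0,0,0],1]]'
python3 -m handwheel '[[[0,0,-7],[0,0,0],1],[[0,0,-7],[0,0,0],1],[[0,0,-7],[0,0,0],1],[[0,0,-7],[0,0,0],1],[[0,0,-7],[0,0,0],1]]'
python3 -m handwheel '[[[0,0,-7],[0,0,0],1],[[0,0,-7],[0,0,0],1],[[0,0,-7],[0,0,0],1],[[0,0,-7],[0,0,0],1],[[0,0,-7],[0,0,0],1]]'
python3 -m handwheel '[[[0,0,-7],[0,0,0],1],[[0,0,-7],[0,0,0],1],[[0,0,-7],[0,0,0],1],[[0,0,0],[0,0,0],1],[[0,0,0],[0,0,0],1]]'
python3 -c "
from go import *
s=ctrl.read_state();print(s['torque'],s['qpos'][6]);go(yaw=.112+np.pi)"
```

```text
clock: 19.78
eef_pos: [549.3, 58.3, 32.1]
tool_rot: [-3.131, 0.006, 1.508]
force: [0.2, -0.5, 0.5]
width: 46.7
gripper_force: 0.0
clock: 20.2
eef_pos: [551.0, 59.3, 34.5]
tool_rot: [-3.135, 0.006, 1.508]
force: [-2.2, -0.6, 7.3]
width: 12.8
gripper_force: 59.0
clock: 20.62
eef_pos: [550.3, 59.1, 34.5]
tool_rot: [-3.132, 0.001, 2.125]
force: [-4.4, -0.9, 7.5]
width: 12.6
gripper_force: 59.8
clock: 21.03
eef_pos: [549.8, 58.5, 34.5]
tool_rot: [-3.132, -0.005, 2.736]
force: [-6.4, -2.0, 9.0]
width: 12.8
gripper_force: 60.1
clock: 21.45
eef_pos: [549.7, 58.1, 34.5]
tool_rot: [-3.134, -0.009, 3.096]
force: [-5.9, -2.8, 11.1]
width: 13.0
gripper_force: 60.3
[-0.5247996   1.08479902  0.07266157] 0.35175900821554773
at [549.7  58.1  34.5] rot [-3.1338 -0.0087  3.0964] w 13.0 gf 60.3 t 21.4 F [-5.9 -2.8 11.1] turn z deg -9.01
```

```bash
python3 -m handwheel '[[[0,0,-6],[0,0,0],1],[[0,0,0],[0,0,0],1],[[0,0,0],[0,0,0],1]]' | sed -n 3p
python3 -c "
from h import *;s=ctrl.read_state();print(s['torque'],s['tool_rot'][2]%6.2832)"
python3 -m handwheel '[[[0,0,-4],[0,0,0],1],[[0,0,0],[0,0,0],1],[[0,0,0],[0,0,0],1]]' | sed -n 3p
python3 -c "
from h import *;s=ctrl.read_state();print(s['torque'],s['tool_rot'][2]%6.2832)"
python3 -m handwheel '[[[0,0,-3],[0,0,0],1],[[0,0,0],[0,0,0],1],[[0,0,0],[0,0,0],1]]' | sed -n 3p
python3 -c "
from h import *;s=ctrl.read_state();print(s['torque'],s['tool_rot'][2]%6.2832)"
```

```text
tool_rot: [-3.134, -0.009, -3.082]
[-0.62446986  1.03443673 -0.00354498] 3.201115506710251
tool_rot: [-3.135, -0.01, -3.014]
[-0.61226151  1.13808534 -0.3185861 ] 3.2693118535569865
tool_rot: [-3.136, -0.011, -2.966]
[-0.54792262  1.20760502 -1.5520128 ] 3.3172184601865387
```

```bash
python3 -m handwheel '[[[0,0,4],[0,0,0],1],[[0,0,0],[0,0,0],0.5],[[0,0,0],[0,0,0],0.5],[[0,0,0],[0,0,0],0.5],[[0,0,0],[0,0,-0.03],0.5]]' | sed -n 2,4p
python3 -m handwheel '[[[0,0,0],[0,0,-0.035],0.5],[[0,0,0],[0,0,-0.035],0.5],[[0,0,7.1],[0,0,0],0.5],[[0,0,7.1],[0,0,0],0.5],[[0,0,7.1],[0,0,0],0.5]]' >/dev/null
for i in 1 2 3 4; do python3 -m handwheel '[[[0,0,7.1],[0,0,0],0.4],[[0,0,7.1],[0,0,0],0.4],[[0,0,7.1],[0,0,0],0.4],[[0,0,7.1],[0,0,0],0.4],[[0,0,7.1],[0,0,0],0.4]]' | sed -n 3p; done
python3 -m handwheel '[[[0,0,0],[0,0,0],0.4],[[0,0,0],[0,0,0],0.4]]' >/dev/null
python3 -c "
from go import *
go([480,230,150],yaw=.257)"
```

```text
eef_pos: [548.5, 57.5, 58.9]
tool_rot: [-3.136, -0.016, -3.029]
force: [0.6, -0.9, 0.0]
tool_rot: [-3.133, -0.001, 2.257]
tool_rot: [-3.134, 0.004, 1.638]
tool_rot: [-3.137, 0.008, 1.018]
tool_rot: [3.141, 0.009, 0.399]
at [551.7  60.  132.8] rot [3.1401 0.009  0.4081] w 51.3 gf 0.0 t 24.9 F [ 0.1 -0.5  0.7] turn z deg 8.66
  -> [480. 230. 150.] shift mm [ -26.1 -182.7  -17.2] rows>=5
```

```bash
python3 -m handwheel '[[[0,0.5,4.5],[0,0,0],0.4],[[0,0,4.2],[0,0,0],0.4],[[0,0,0],[-0.0043,-0.0305,-0.003],0.4],[[0,0,0],[-0.0043,-0.0305,-0.003],0.4],[[0,0,0],[-0.0043,-0.0305,-0.003],0.4]]' >/dev/null
python3 -m handwheel '[[[0,0,0],[-0.0043,-0.0305,-0.003],0.4],[[0,0,0],[-0.0043,-0.0305,-0.003],0.4],[[0,0,0],[-0.0043,-0.0305,-0.003],0.4],[[0,0,0],[0,0,0],0.4],[[0,0,0],[0,0,0],0.4]]' >/dev/null
cat >> meas.py <<'E'
def newbars(im,amin=400):
    H=hsv(im); mat=((H[...,0]>4)&(H[...,0]<22)&(H[...,1]>60)&(H[...,2]>50)).astype(np.uint8)
    mat=cv2.morphologyEx(mat,cv2.MORPH_CLOSE,np.ones((9,9)))
    hull=np.zeros_like(mat); b=blobs(im,mat,3000)
    for c in b[:1]: cv2.fillPoly(hull,[cv2.convexHull(c)],1)
    hull=cv2.erode(hull,np.ones((3,3))); m=(H[...,1]<60)&(H[...,2]>90)&(hull>0)
    for c in blobs(im,m,amin):
        e,r=ends(im,c,15); print("new",cv2.boundingRect(c),cv2.contourArea(c),r,e.round(1).tolist())
E
python3 - <<'E'
from go import *
from meas import *
im=snap("wrist","w10.png"); np.save("v10.npy",dict(im),allow_pickle=True)
newbars(im); go(yaw=.257)
E
```

```text
new (314, 50, 24, 162) 2642.5 (array([531.87, 243.41]), 148.66598510742188, 20.35820198059082, np.float32(0.25239277)) [[324.5, 211.1], [326.0, 49.8]]
new (148, 56, 30, 150) 2495.5 (array([496.72, 400.28]), 150.08204650878906, 25.781164169311523, np.float32(0.24651968)) [[167.6, 205.1], [158.8, 56.3]]
at [480.8 230.8 150.3] rot [3.14 0.   0.26] w 51.6 gf 0.0 t 25.8 F [ 0.2 -0.4 -0.1] turn z deg -0.06
```

```bash
python3 - <<'E'
from go import *
go([488.3,232.2,8],yaw=.252)
E
python3 -m handwheel '[[[0,0,0.4],[0.008,0.001,0.03],0.4],[[0,0,0],[0,0,0.035],0.4],[[0,0,0],[0,0,0.035],0.4],[[0,0,0],[0,0,0.03],0.4],[[0,0,0],[0,0,0.007],0.4]]'
python3 -c "
from go import *
go([488.3,232.2,8],yaw=.252)"
```

```text
at [480.8 230.8 150.3] rot [3.1398e+00 5.0000e-04 2.5590e-01] w 51.6 gf 0.0 t 25.8 F [ 0.2 -0.4 -0.1] turn z deg 0.22
  -> [488.3 232.2   8. ] shift mm [  7.6   0.5 142.3] rows>=4
clock: 26.17
eef_pos: [487.0, 227.6, 9.0]
tool_rot: [3.137, 0.008, 0.244]
force: [-0.9, -1.6, -0.5]
width: 51.5
gripper_force: 0.0
at [487.  227.6   9. ] rot [3.1368 0.0078 0.244 ] w 51.5 gf 0.0 t 26.2 F [-0.9 -1.6 -0.5] turn z deg -0.46
  -> [488.3 232.2   8. ] shift mm [ 2.4 -4.1  1. ] rows>=1
```

```bash
python3 -m handwheel '[[[0,0,0],[0,0,0],0.4],[[0,0,0],[0,0,0],0.4]]' | sed -n 2,3p
python3 -m handwheel '[[[0,0,0],[0,0,0],1],[[0,0,0],[0,0,0],1],[[0,0,0],[0,0,0],1],[[0,0,0],[0,0,0],1],[[0,0,0],[0,0,0],1]]'
```

```text
eef_pos: [489.7, 230.7, 13.8]
tool_rot: [3.14, 0.0, 0.244]
clock: 26.75
eef_pos: [490.4, 232.2, 15.2]
tool_rot: [3.141, -0.003, 0.245]
force: [-0.3, 0.4, 7.9]
width: -0.0
gripper_force: 4.0
```

```bash
python3 -m handwheel '[[[0,0,0],[0,0,-0.035],0.4],[[0,0,0],[0,0,-0.035],0.4],[[0,0,0],[0,0,-0.035],0.4],[[0,0,0],[-0.008,0,-0.035],0.4],[[0,0,0],[0,0,0],0.4]]' >/dev/null
python3 -m handwheel '[[[0,0,0],[0,0,0],0.4],[[0,0,0],[0,0,0],0.4]]' >/dev/null
python3 - <<'E'
from go import *
from meas import *
im=snap("wrist","w11.png"); newbars(im); go(yaw=.25)
E
```

```text
new (307, 51, 25, 160) 2530.5 (array([531.69, 243.75]), 148.5257110595703, 20.046297073364258, np.float32(0.26073623)) [[321.0, 210.2], [317.9, 50.7]]
new (144, 60, 32, 147) 2410.5 (array([496.85, 400.92]), 149.20379638671875, 25.87006950378418, np.float32(0.24941671)) [[165.6, 206.0], [154.3, 60.4]]
at [480.9 228.8 152.8] rot [3.14 0.   0.24] w 51.3 gf 0.0 t 27.4 F [-0.1  0.7 -0.5] turn z deg -0.32
```

```bash
python3 -m handwheel '[[[0,0,-0.7],[0.008,-0.0015,0.03],0.4],[[0,0,0],[0,0,0.035],0.4],[[0,0,0],[0,0,0.035],0.4],[[0,0,0],[0,0,0.03],0.4],[[0,0,0],[0,0,0.008],0.4]]' | sed -n 2,4p
python3 -m handwheel '[[[0,0,0],[0,0,0.005],0.4],[[0,0,0],[0,0,0],0.4],[[0,0,0],[0,0,0],0.4]]' | sed -n 2,5p
```

```text
eef_pos: [485.0, 230.5, 10.0]
tool_rot: [3.137, 0.01, 0.257]
force: [-1.1, 0.9, 0.1]
eef_pos: [489.2, 233.2, 11.1]
tool_rot: [3.14, -0.001, 0.257]
force: [0.2, 0.5, 1.0]
width: 51.4
```

```bash
python3 -c "
from go import *
go([488.2,232.2,7.5],yaw=.256)"
```

```text
at [489.2 233.2  11.1] rot [ 3.1404e+00 -8.0000e-04  2.5700e-01] w 51.4 gf 0.0 t 28.1 F [0.2 0.5 1. ] turn z deg 0.06
  -> [488.2 232.2   7.5] shift mm [-1.2  0.7  3.6] rows>=1
```

```bash
python3 -m handwheel '[[[0,0,0],[0,0,0.0035],0.4],[[0,0,0],[0,0,0],0.4],[[0,0,0],[0,0,0],1],[[0,0,0],[0,0,0],1],[[0,0,0],[0,0,0],1]]' | sed -n 2,6p
python3 -m handwheel '[[[0,0,0],[0,0,0],1],[[0,0,0],[0,0,0],1]]' | sed -n 2,6p
python3 -c "
from go import *
go([*rig(-160,0),90],yaw=.112)"
```

```text
eef_pos: [489.0, 232.8, 7.7]
tool_rot: [3.14, -0.001, 0.257]
force: [-0.7, -0.9, 4.1]
width: 17.9
gripper_force: 59.1
eef_pos: [489.1, 232.7, 7.7]
tool_rot: [3.14, -0.001, 0.257]
force: [-0.5, 0.3, 5.5]
width: 18.0
gripper_force: 59.0
at [489.1 232.7   7.7] rot [ 3.1399e+00 -7.0000e-04  2.5660e-01] w 18.0 gf 59.0 t 28.6 F [-0.5  0.3  5.5] turn z deg 8.28
  -> [ 442.  -102.8   90. ] shift mm [-84.3 328.2 -82.3] rows>=9
```

```bash
python3 -m handwheel '[[[0,0,0],[0,0,-0.028],1],[[0,0,0],[0,0,-0.03],1],[[0,0,0],[0,0,-0.027],1],[[0,0,4.2],[0,0,0],1],[[0,0,4.1],[0,0,0],1]]' | sed -n 2,6p
for i in 1 2; do python3 -m handwheel '[[[0,0,0],[-0.0084,0.0328,0],1],[[0,0,0],[-0.0084,0.0328,0],1],[[0,0,0],[-0.0084,0.0328,0],1],[[0,0,0],[-0.0084,0.0328,0],1],[[0,0,0],[-0.0084,0.0328,0],1]]' | sed -n 2,6p; done
python3 -m handwheel '[[[0,0,0],[0,0,0],1],[[0,0,0],[0,0,0],1]]' | sed -n 5,6p
python3 - <<'E'
from go import *
from meas import *
im=snap("wrist","w12.png"); np.save("v12.npy",dict(im),allow_pickle=True)
go([*rig(-140,0),90],[*rig(-140,0),19.5],[*rig(-45,0),19.5],yaw=.112)
E
```

```text
eef_pos: [490.0, 233.3, 94.0]
tool_rot: [-3.142, -0.004, 0.108]
force: [-0.0, -0.1, -1.2]
width: 17.8
gripper_force: 58.9
eef_pos: [464.8, 63.7, 92.4]
tool_rot: [3.14, -0.0, 0.113]
force: [1.1, -0.4, -0.3]
width: 18.1
gripper_force: 58.9
eef_pos: [441.4, -104.1, 92.7]
tool_rot: [3.14, -0.0, 0.112]
force: [1.0, 0.0, -0.4]
width: 18.1
gripper_force: 58.9
width: 18.1
gripper_force: 58.9
at [ 441.9 -103.    92.6] rot [ 3.14 -0.    0.11] w 17.8 gf 58.9 t 30.1 F [ 0.9 -0.2 -0.2] turn z deg -0.12
  -> [ 461.8 -100.6   90. ] shift mm [20.  -0.1  2.6] rows>=1
  -> [ 461.8 -100.6   19.5] shift mm [ 0.  -0.  70.5] rows>=2
  -> [556.2 -90.   19.5] shift mm [95. -0. -0.] rows>=3
```

View pics/w12.png

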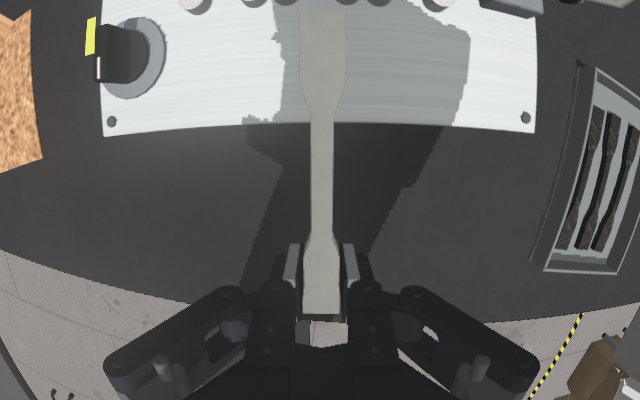

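```bash
python3 - <<'E'
from go import *
from meas import *
im=np.load("v12.npy",allow_pickle=True).item(); H=hsv(im)
def inrig(p): 
    d=p[:2]-O; c,s=np.cos(YAW),np.sin(YAW); return np.array([c*d[0]+s*d[1],-s*d[0]+c*d[1]])
for y in (135,150,165,180,195,210,225):
    r=np.where(H[y,295:350,2]>100)[0]+295; print(y,r.min(),r.max(),inrig(onz(im,((r.min()+r.max())/2,y),100)[0]))
print(H[12:24,322,2],H[20,292:355,2],H[20,292:355,1],H[300:325,322,2])
print([inrig(onz(im,p,100)[0]) for p in ((322,12),(322,316))])
E
```

```text
135 310 333 [-97.05  -1.85]
150 311 333 [-103.64   -2.03]
165 311 333 [-110.31   -1.99]
180 311 332 [-117.12   -1.73]
195 311 332 [-124.08   -1.69]
210 311 332 [-131.26   -1.65]
225 311 332 [-138.68   -1.61]
[154 157 158 157 158 157 157 157 157 157 158 158] [154 153 154 153 154 153 151 142 159 159 159 158 157 157 157 156 156 155
 154 154 155 155 154 154 155 155 155 156 157 157 157 158 157 157 158 158
 158 159 159 158 158 159 157 157 156 156 156 157 156 157 157 158 158 151
 151 152 152 152 152 153 153 153 153] [ 5  5  5  5  7  5  5  4 10 11 13 11 11 11 11 11 11 12 13 12 13 13 12 12
 13 13 13 13 13 11 13 13 11 11 13 11 13 13 13 13 11 13 11 11 13 13 13 15
 13 13 13 13 13 10  3  5  5  7  5  7  7  7  7] [158 157 158 157 156 156 154 154 154 154 154 154 154 148  48  48  48  50
  49  48  49 121 139 139 143]
[array([-42.57,  -2.4 ]), array([-192.57,   -1.58])]
```

```bash
python3 -m handwheel '[[[0,0,0],[0.022,-0.001,0.02],1],[[0,0,0],[0,0,0.03],1],[[0,0,0],[0,0,0.02],1],[[0,0,0],[0,0,0.002],1],[[0,0,0],[0,0,0],1]]' | sed -n 2,6p
python3 -m handwheel '[[[0,0,0],[0,0,0],1],[[0,0,0],[0,0,0],1]]' | sed -n 2,6p
python3 - <<'E'
from go import *
from meas import *
im=snap("wrist","w13.png"); np.save("v13.npy",dict(im),allow_pickle=True)
go([*rig(-45,0),19.5],yaw=.112)
cv2.imwrite("pics/w13c.png",cv2.resize(im["pixels"][0:110,225:425],None,fx=4,fy=4,interpolation=cv2.INTER_CUBIC)[:,:,::-1])
print([proj(im,[*rig(x,y),z]) .round(1).tolist() for x,y,z in ((0,11.5,20),(0,-11.5,20),(-20,-10,26),(-20,10,26))])
E
```

```text
eef_pos: [463.1, -97.1, 19.7]
tool_rot: [3.141, 0.002, 0.115]
force: [0.0, -0.6, 0.9]
width: 17.9
gripper_force: 58.9
eef_pos: [464.5, -98.6, 21.6]
tool_rot: [3.14, -0.002, 0.113]
force: [0.6, -0.1, -1.3]
width: 18.1
gripper_force: 58.9
at [464.5 -98.9  21.6] rot [ 3.14 -0.    0.11] w 18.0 gf 58.9 t 30.7 F [-0.1  1.3 -0.6] turn z deg 0.03
  -> [556.2 -90.   19.5] shift mm [92.1  1.4  2.1] rows>=3
[[[301.8, -18.0]], [[351.6, -17.6]], [[350.0, 17.2]], [[304.1, 16.8]]]
```

View pics/w13c.png

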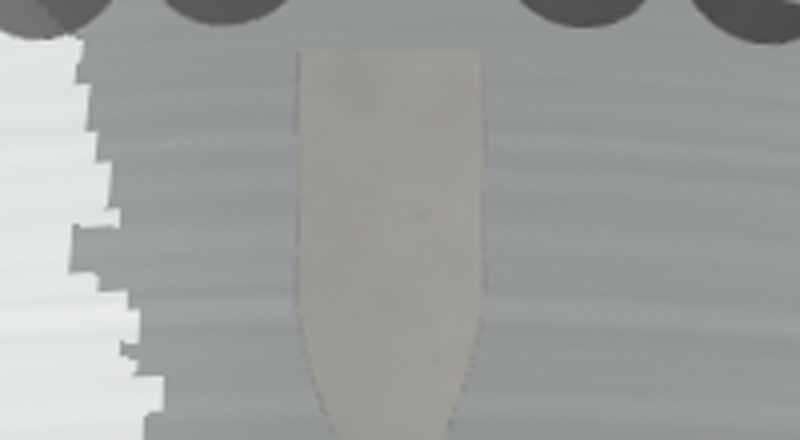

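```bash
python3 -m handwheel '[[[0,0,0],[0,0.0014,0.003],1],[[0,0,0],[0,0,0],1],[[0,0,0],[0.012,0,0],1],[[0,0,0],[0.012,0,0],1],[[0,0,0],[0,0,0],1]]' | sed -n 2,6p
python3 -m handwheel '[[[0,0,0],[0.012,0,0],1],[[0,0,0],[0.012,0,0],1],[[0,0,0],[0,0,0],1]]' | sed -n 2,6p
python3 -c "
from go import *
go([*rig(-45,0),19],yaw=.112)"
```

```text
eef_pos: [490.8, -97.6, 17.9]
tool_rot: [3.14, -0.005, 0.112]
force: [1.5, -0.1, -0.1]
width: 18.1
gripper_force: 58.9
eef_pos: [513.7, -95.0, 17.7]
tool_rot: [3.14, -0.003, 0.112]
force: [0.6, -0.5, 0.1]
width: 18.1
gripper_force: 58.9
at [513.7 -95.   17.7] rot [ 3.1402 -0.0034  0.1119] w 18.1 gf 58.9 t 31.4 F [ 0.6 -0.5  0.1] turn z deg -0.00
  -> [556.2 -90.   19. ] shift mm [42.8 -0.2 -1.3] rows>=2
```

```bash
python3 -m handwheel '[[[0,0,0],[0.013,0,0],1],[[0,0,0],[0.013,0,0],1],[[0,0,0],[0.012,0,0],1],[[0,0,0],[0.004,0,0],1],[[0,0,0],[0,0,0],1]]' | sed -n 2,6p
python3 -m handwheel '[[[0,0,0],[0.003,0,0],1],[[0,0,0],[0,0,0],1]]' | sed -n 2,4p
python3 -m handwheel '[[[0,0,0],[0.003,0,0],1],[[0,0,0],[0,0,0],1]]' | sed -n 2,4p
python3 -c "
from go import *
go([*rig(-42.6,0),17],yaw=.112)"
```

```text
eef_pos: [553.2, -90.5, 17.3]
tool_rot: [3.14, -0.0, 0.112]
force: [0.0, 0.4, -1.4]
width: 18.0
gripper_force: 58.9
eef_pos: [555.4, -90.4, 17.3]
tool_rot: [3.14, 0.001, 0.112]
force: [-0.1, 0.0, 0.1]
eef_pos: [558.0, -90.2, 17.1]
tool_rot: [3.14, 0.003, 0.112]
force: [-1.8, -1.3, -1.2]
at [558.  -90.2  17.1] rot [3.1396e+00 2.5000e-03 1.1170e-01] w 17.7 gf 59.0 t 32.1 F [-1.8 -1.3 -1.2] turn z deg -0.02
  -> [558.6 -89.7  17. ] shift mm [ 0.7 -0.4  0.1] rows>=1
```

Nearly home; ease on until the stop pushes back.

```bash
for i in 1 2; do python3 -m handwheel '[[[0,0,0],[0.0015,0,0],1],[[0,0,0],[0,0,0],1],[[0,0,0],[0,0,0],1]]' | sed -n 2,4p; done
```

```text
eef_pos: [558.0, -90.2, 16.7]
tool_rot: [3.14, 0.005, 0.112]
force: [-5.4, -0.7, 1.0]
eef_pos: [558.0, -90.3, 16.7]
tool_rot: [3.139, 0.008, 0.111]
force: [-7.2, -0.9, 4.2]
```

```bash
python3 -m handwheel '[[[0,0,0],[0.0015,0,0],1],[[0,0,0],[0,0,0],1],[[0,0,0],[0,0,0],1]]' | sed -n 2,4p
```

```text
eef_pos: [558.1, -90.3, 16.7]
tool_rot: [3.139, 0.011, 0.111]
force: [-10.3, -0.4, 5.5]
```

```bash
python3 -m handwheel '[[[0,0,0],[-0.003,0,0],1],[[0,0,0],[0,0,0],0.6],[[0,0,0],[0,0,0],0.6],[[0,0,0],[0,0,0],0.6],[[0,0,0],[0,0,-0.03],0.6]]' | sed -n 2,6p
python3 -m handwheel '[[[0,0,0],[0,0,-0.035],0.5],[[0,0,0],[0,0,-0.035],0.4],[[0,0,0],[0,0,0],0.4],[[0,0,0],[0,0,0],0.4]]' | sed -n 2,6p
python3 - <<'E'
from go import *
from meas import *
im=snap("wrist","w14.png"); np.save("v14.npy",dict(im),allow_pickle=True)
go([480,230,115],yaw=.25)
print([proj(im,[*rig(x,y),24]).round(1).tolist() for x,y in ((-75,-10),(-75,10),(-75,0),(-20,0),(-40,0))])
c=proj(im,[*rig(-75,0),24])[0].astype(int); H=hsv(im); print(H[c[1]-14:c[1]+15,c[0],1],H[c[1]-14:c[1]+15,c[0],2])
y=c[1]-12; print(y,H[y,c[0]-20:c[0]+21,1])
E
```

```text
eef_pos: [558.3, -89.2, 43.7]
tool_rot: [-3.141, 0.007, 0.112]
force: [-0.1, -0.7, -0.1]
width: 34.2
gripper_force: 0.0
eef_pos: [563.2, -89.5, 119.8]
tool_rot: [3.139, -0.006, 0.112]
force: [-0.0, -0.2, -1.3]
width: 51.3
gripper_force: 0.0
at [561.7 -89.7 118.2] rot [ 3.14 -0.    0.11] w 51.3 gf 0.0 t 33.7 F [-1.   0.   0.8] turn z deg -7.92
  -> [480. 230. 115.] shift mm [  -0.1 -329.9    3.2] rows>=9
[[[333.2, 244.4]], [[309.6, 244.5]], [[321.4, 244.5]], [[321.3, 181.1]], [[321.3, 205.2]]]
[11 13 11 11 11 13 11 11 11 11 11 11 12  7  5  7  7  5  5  5  5  7  7  5
  7  7  7  7  5] [161 161 160 160 160 160 159 158 157 156 156 156 155 153 152 152 154 156
 157 155 154 155 156 156 156 155 152 151 140]
232 [ 3  3  3  3  3  4  3  5  6  9 13 11 11 11 11 11 13 11 11 10 11 11 11 13
 11 11 11 11 13 11 13  8  5  7  7  7  5  5  5  5  7]
```

```bash
python3 -m handwheel '[[[0,0,-4],[0,0,-0.02],0.4],[[0,0,-3.9],[0,0,0],0.4],[[0,0,0],[0.001,-0.0351,-0.001],0.4],[[0,0,0],[0.001,-0.0351,-0.001],0.4],[[0,0,0],[0.001,-0.0351,-0.001],0.4]]' >/dev/null
for i in 1 2; do python3 -m handwheel '[[[0,0,0],[0.001,-0.0351,-0.001],0.4],[[0,0,0],[0.001,-0.0351,-0.001],0.4],[[0,0,0],[0.001,-0.0351,-0.001],0.4],[[0,0,0],[0.001,-0.0351,-0.001],0.4],[[0,0,0],[0.001,-0.0351,-0.001],0.4]]' >/dev/null; done
python3 -m handwheel '[[[0,0,0],[0.001,-0.0351,-0.001],0.4],[[0,0,0],[0,0,0],0.4],[[0,0,0],[0,0,0],0.4],[[0,0,0],[0,0,0],0.4]]' >/dev/null
python3 - <<'E'
from go import *
from meas import *
im=snap("wrist","w15.png"); np.save("v15.npy",dict(im),allow_pickle=True)
newbars(im); go([453.2,389.4,8],yaw=.25)
E
```

```text
new (306, 56, 24, 163) 2657.5 (array([496.1 , 403.96]), 149.18112182617188, 20.044361114501953, np.float32(0.24768078)) [[317.5, 218.0], [317.5, 55.9]]
at [452.9 388.3 149.2] rot [3.14 0.   0.25] w 51.4 gf 0.0 t 35.3 F [ 0.4  0.2 -0.5] turn z deg -0.07
  -> [453.2 389.4   8. ] shift mm [  0.6  -1.  141.2] rows>=4
```

```bash
python3 -m handwheel '[[[0,0,0],[0.001,-0.0045,0.03],0.4],[[0,0,0],[0,0,0.035],0.4],[[0,0,0],[0,0,0.035],0.4],[[0,0,0],[0,0,0.03],0.4],[[0,0,0],[0,0,0.011],0.4]]' | sed -n 2,4p
python3 -m handwheel '[[[0,0,0],[0,0,0],0.4],[[0,0,0],[0,0,0],0.4],[[0,0,0],[0,0,0],0.4]]' | sed -n 2,5p
```

```text
eef_pos: [451.5, 390.0, 5.2]
tool_rot: [3.135, 0.006, 0.247]
force: [0.0, -0.9, -0.2]
eef_pos: [453.8, 395.2, 11.3]
tool_rot: [3.141, -0.002, 0.249]
force: [-0.4, 0.1, -0.1]
width: 51.6
```

```bash
python3 -m handwheel '[[[0,0,0],[0,0.0015,0.0035],0.4],[[0,0,0],[0,0,0],0.4],[[0,0,0],[0,0,0],1],[[0,0,0],[0,0,0],1],[[0,0,0],[0,0,0],1]]' | sed -n 2,6p
python3 -m handwheel '[[[0,0,0],[0,0,0],1],[[0,0,0],[0,0,0],1],[[0,0,0],[0,0,-0.028],1],[[0,0,0],[0,0,-0.03],1],[[0,0,0],[0,0,-0.03],1]]' | sed -n 2,6p
python3 -m handwheel '[[[0,0,4.0],[0,0,0],1],[[0,0,3.9],[0,0,0],1],[[0,0,0],[0,0,0],1]]' >/dev/null
python3 -c "
from go import *
go([*rig(-160,66),95],yaw=.112)"
```

```text
eef_pos: [453.2, 393.3, 6.9]
tool_rot: [3.14, -0.0, 0.25]
force: [-1.0, -0.7, 1.5]
width: 17.8
gripper_force: 59.7
eef_pos: [452.3, 392.9, 94.5]
tool_rot: [3.139, 0.002, 0.25]
force: [0.4, 0.7, -0.6]
width: 17.8
gripper_force: 59.4
at [453.2 393.3  94.8] rot [ 3.1403e+00 -1.0000e-03  1.1030e-01] w 18.1 gf 59.4 t 37.1 F [ 0.4 -0.6 -0.4] turn z deg -0.10
  -> [434.6 -37.2  95. ] shift mm [-6.660e+01  4.258e+02 -2.000e-01] rows>=11
```

```bash
for i in 1 2; do python3 -m handwheel '[[[0,0,0],[-0.0055,0.0355,0],1],[[0,0,0],[-0.0055,0.0355,0],1],[[0,0,0],[-0.0055,0.0355,0],1],[[0,0,0],[-0.0055,0.0355,0],1],[[0,0,0],[-0.0055,0.0355,0],1]]' >/dev/null; done
python3 -m handwheel '[[[0,0,0],[-0.0055,0.0355,0],1],[[0,0,0],[-0.0055,0.0355,0],1],[[0,0,0],[0,0,0],1],[[0,0,0],[0,0,0],1],[[0,0,0],[0,0,0],1]]' | sed -n 5,6p
cat > bar.py <<'E'
from go import *
from meas import *
def inrig(p): 
    d=p[:2]-O; c,s=np.cos(YAW),np.sin(YAW); return np.array([c*d[0]+s*d[1],-s*d[0]+c*d[1]])
E
python3 - <<'E'
from bar import *
im=snap("wrist","w16.png"); np.save("v16.npy",dict(im),allow_pickle=True); H=hsv(im); z=ctrl.read_state()["eef_pos"][2]+7.8
for y in (150,180,210):
    r=np.where((H[y,295:350,2]>100)&(H[y,295:350,1]>8))[0]+295; print(y,r.min(),r.max(),inrig(onz(im,((r.min()+r.max())/2,y),z)[0]))
print(H[2:30,322,1].tolist(),H[295:330,322,2].tolist())
go([*rig(-137,66),18],yaw=.112)
E
```

```text
width: 17.9
gripper_force: 59.4
150 310 333 [-102.18   66.69]
180 311 332 [-115.63   66.68]
210 311 332 [-129.73   66.68]
[5, 5, 5, 3, 5, 7, 5, 5, 5, 7, 8, 13, 11, 11, 13, 11, 13, 13, 13, 11, 11, 11, 13, 13, 11, 13, 13, 15] [160, 159, 158, 158, 158, 158, 158, 158, 158, 158, 157, 156, 155, 155, 154, 153, 155, 154, 155, 153, 64, 73, 73, 73, 73, 74, 72, 72, 73, 73, 73, 72, 72, 73, 72]
at [435.1 -36.3  94.7] rot [ 3.14 -0.    0.11] w 18.3 gf 59.4 t 38.4 F [-0.2  0.1 -0.4] turn z deg 0.14
  -> [457.4 -34.7  18. ] shift mm [22.3  0.8 76.7] rows>=2
```

```bash
python3 -m handwheel '[[[0,0,0.1],[0.022,0.001,0.03],1],[[0,0,0],[0,0,0.028],1],[[0,0,0],[0,0,0.012],1],[[0,0,0],[0,0,0],1],[[0,0,0],[0,0,0.005],1]]' | sed -n 2,6p
python3 -m handwheel '[[[0,0,0],[0,0,0],1],[[0,0,0],[0,0,0],1]]' | sed -n 2,6p
python3 - <<'E'
from bar import *
im=snap("wrist","w17.png"); np.save("v17.npy",dict(im),allow_pickle=True); H=hsv(im)
go([*rig(-42.6,66),18],yaw=.112)
# noses: dark in top rows; bar: saturation
for y in (0,2,4,6): 
    m=(H[y,225:425,2]<115); e=np.flatnonzero(np.diff(m.astype(int))); print(y,(e+225).tolist())
for y in (20,30,40,50):
    m=cv2.blur((H[y:y+3,290:355,1]>8).astype(np.float32).mean(0)[None],(3,1))[0]>.5; e=np.flatnonzero(m)+290; print("bar",y,e.min(),e.max(),(e.min()+e.max())/2)
E
```

```text
eef_pos: [457.0, -34.3, 19.8]
tool_rot: [3.141, 0.0, 0.114]
force: [0.0, -0.8, 0.8]
width: 18.1
gripper_force: 59.4
eef_pos: [457.3, -35.5, 20.4]
tool_rot: [3.14, -0.001, 0.112]
force: [0.4, -0.5, 0.7]
width: 18.0
gripper_force: 59.4
at [457.4 -35.8  20.6] rot [ 3.14 -0.    0.11] w 17.9 gf 59.4 t 39.0 F [-0.3  0.3 -0.8] turn z deg -0.06
  -> [551.2 -24.1  18. ] shift mm [94.5 -1.1  2.6] rows>=3
0 [259, 289, 350, 379, 393]
2 [261, 286, 353, 377, 395]
4 [265, 282, 358, 373, 398]
6 [400, 422]
bar 20 300 344 322.0
bar 30 300 344 322.0
bar 40 300 345 322.5
bar 50 299 344 321.5
```

```bash
python3 -m handwheel '[[[0,0,0],[0,-0.0011,0.0026],1],[[0,0,0],[0,0,0],1],[[0,0,0],[0.012,0,0],1],[[0,0,0],[0.012,0,0],1],[[0,0,0],[0,0,0],1]]' | sed -n 2,6p
python3 -m handwheel '[[[0,0,0],[0.012,0,0],1],[[0,0,0],[0.012,0,0],1],[[0,0,0],[0,0,0],1]]' | sed -n 2,6p
python3 -m handwheel '[[[0,0,0],[0.013,0,0],1],[[0,0,0],[0.013,0,0],1],[[0,0,0],[0.012,0,0],1],[[0,0,0],[0.004,0,0],1],[[0,0,0],[0,0,0],1]]' | sed -n 2,6p
python3 -c "
from go import *
go([*rig(-42.6,66),17],yaw=.112)"
```

```text
eef_pos: [483.8, -31.9, 17.7]
tool_rot: [3.141, -0.004, 0.11]
force: [1.2, 0.0, -0.6]
width: 18.4
gripper_force: 59.4
eef_pos: [506.7, -29.5, 17.5]
tool_rot: [3.141, -0.003, 0.11]
force: [1.1, -0.3, -0.2]
width: 18.1
gripper_force: 59.4
eef_pos: [546.2, -25.2, 17.1]
tool_rot: [3.14, -0.0, 0.11]
force: [-0.0, 1.0, -0.3]
width: 18.3
gripper_force: 59.4
at [546.2 -25.2  17.1] rot [ 3.1399e+00 -1.0000e-04  1.1000e-01] w 18.3 gf 59.4 t 40.1 F [-0.   1.  -0.3] turn z deg -0.11
  -> [551.2 -24.1  17. ] shift mm [ 5.1 -0.5  0.1] rows>=1
```

```bash
python3 -m handwheel '[[[0,0,0],[0.004,0,0],1],[[0,0,0],[0,0,0],1],[[0,0,0],[0.0015,0,0],1],[[0,0,0],[0,0,0],1]]' | sed -n 2,4p
for i in 1 2 3; do python3 -m handwheel '[[[0,0,0],[0.0015,0,0],1],[[0,0,0],[0,0,0],1],[[0,0,0],[0,0,0],1]]' | sed -n 2,4p; done
```

```text
eef_pos: [550.8, -24.8, 17.0]
tool_rot: [3.14, 0.002, 0.11]
force: [-0.3, -0.4, -0.3]
eef_pos: [550.8, -24.9, 16.6]
tool_rot: [3.139, 0.005, 0.11]
force: [-6.2, -0.7, -0.1]
eef_pos: [550.9, -25.0, 16.3]
tool_rot: [3.139, 0.007, 0.11]
force: [-7.9, -0.8, 0.7]
eef_pos: [550.9, -25.1, 16.1]
tool_rot: [3.139, 0.01, 0.11]
force: [-9.9, -0.7, 1.9]
```

```bash
python3 -m handwheel '[[[0,0,0],[-0.003,0,0],1],[[0,0,0],[0,0,0],0.6],[[0,0,0],[0,0,0],0.6],[[0,0,0],[0,0,0],0.6],[[0,0,0],[0,0,-0.03],0.6]]' | sed -n 2,6p
python3 -m handwheel '[[[0,0,0],[0,0,-0.035],0.6],[[0,0,0],[0,0,-0.035],0.6],[[0,0,0],[0,0,-0.03],1],[[0,0,0],[0,0,0],1],[[0,0,0],[0,0,0],1]]' | sed -n 2,6p
python3 - <<'E'
from bar import *
im=snap("wrist","w18.png"); np.save("v18.npy",dict(im),allow_pickle=True); go(yaw=.112); H=hsv(im)
for L in (66,0):
    c=proj(im,[*rig(-75,L),24])[0].round().astype(int); a=proj(im,[*rig(-65,L),24])[0].round().astype(int)
    col=cv2.blur(H[c[1]-15:c[1]+16,c[0]-4:c[0]+5,1].astype(np.float32),(9,3))[:,4]; print("lane",L,"pred front",c,"sat",col.round().astype(int).tolist())
    print("  row",a,H[a[1],a[0]-18:a[0]+19,1].tolist())
for n in (1,3,7):
    v=np.load(f"v{n}.npy",allow_pickle=True).item(); h=hsv(v); q=proj(v,[624,-255,91])[0]; x,y=np.clip(q.astype(int),[20,20],[620,380])
    m=win(h[...,2]<60,max(x-40,0),max(y-40,0),min(x+40,640),min(y+40,400))
    for c in blobs(v,m,60)[:3]: (u,w),r=cv2.minEnclosingCircle(c); print(n,q.round(),"circ",round(u,1),round(w,1),round(r,1),cv2.contourArea(c))
E
```

```text
eef_pos: [551.1, -24.4, 43.7]
tool_rot: [3.141, 0.007, 0.111]
force: [-0.4, -0.5, -0.0]
width: 34.0
gripper_force: 0.0
eef_pos: [555.4, -24.2, 149.3]
tool_rot: [3.139, -0.006, 0.11]
force: [-0.3, 0.1, -0.8]
width: 0.2
gripper_force: 0.0
at [554.  -24.4 147.8] rot [ 3.14 -0.    0.11] w -0.0 gf 0.0 t 42.1 F [ 0.1 -0.3 -0.8] turn z deg -0.13
lane 66 pred front [321 230] sat [7, 7, 7, 7, 7, 7, 7, 7, 7, 7, 7, 7, 7, 7, 5, 3, 3, 3, 3, 3, 3, 3, 3, 3, 3, 3, 3, 4, 5, 5, 5]
  row [321 220] [3, 3, 3, 3, 3, 4, 4, 3, 7, 7, 8, 7, 7, 8, 7, 8, 7, 5, 7, 7, 7, 8, 8, 8, 8, 7, 7, 8, 7, 2, 4, 3, 4, 3, 4, 3, 4]
lane 0 pred front [391 230] sat [13, 13, 13, 13, 13, 13, 13, 13, 13, 13, 13, 13, 12, 9, 7, 5, 5, 6, 6, 6, 6, 6, 6, 6, 6, 6, 6, 6, 5, 5, 4]
  row [391 220] [5, 5, 5, 5, 7, 7, 13, 14, 12, 12, 13, 13, 13, 15, 15, 15, 13, 13, 11, 12, 12, 13, 13, 13, 13, 13, 13, 10, 3, 5, 7, 7, 7, 7, 7, 7, 7]
1 [448. 120.] circ 431.0 117.6 11.1 337.5
1 [448. 120.] circ 476.9 142.7 10.6 87.0
3 [613. 160.] circ 612.0 169.0 35.5 995.0
7 [503. 153.] circ 471.5 150.0 23.1 1164.5
7 [503. 153.] circ 527.0 171.5 15.9 227.5
```

```bash
python3 - <<'E'
from bar import *
v={n:np.load(f"v{n}.npy",allow_pickle=True).item() for n in (1,3,7,18)}
P=tri(v[1],(431,117.6),v[3],(597,157))[0]; print(P,inrig(P))
for n in (7,18):
    q=proj(v[n],P[:3])[0]; x,y=q.astype(int); h=hsv(v[n]); m=win(h[...,2]<50,max(x-25,0),max(y-25,0),min(x+25,640),min(y+25,400)); m=cv2.morphologyEx(m.astype(np.uint8),cv2.MORPH_OPEN,cv2.getStructuringElement(2,(11,11)))
    for c in blobs(v[n],m,80)[:2]:
        u,r=cv2.minEnclosingCircle(c); T=tri(v[1],(431,117.6),v[n],u)[0]; print(n,q.round(1),u,r,T,inrig(T))
E
```

```text
[ 622.12 -234.4    88.81    0.23] [   4.33 -150.89]
7 [471.6 150. ] (471.2287292480469, 150.09707641601562) 22.416683197021484 [ 622.   -234.68   87.98    0.08] [   4.18 -151.15]
18 [573.4 166.4] (573.0, 166.5) 14.637381553649902 [ 621.96 -234.67   88.06    0.13] [   4.15 -151.14]
```

```bash
python3 - <<'E'
from bar import *
go([*rig(-48,-151),148],[*rig(-48,-151),76],yaw=.112)
E
python3 -m handwheel '[[[0,0,0],[-0.005,0.031,0],1],[[0,0,0],[-0.005,0.031,0],1],[[0,0,0],[-0.002,0.031,0],1],[[0,0,0],[0,0.031,0],1],[[0,0,0],[0,0.031,0],1]]' | sed -n 2p
python3 -m handwheel '[[[0,0,0],[0,0.031,0],1],[[0,0,0],[0,0.031,0],1],[[0,0,0],[0,0,0],1],[[0,0,0],[0,0,0],1]]' | sed -n 2p
python3 - <<'E'
from bar import *
go([*rig(-48,-151),76],yaw=.112)
E
```

```text
at [554.  -24.4 147.8] rot [ 3.14 -0.    0.11] w -0.0 gf 0.0 t 42.1 F [ 0.1 -0.3 -0.8] turn z deg -0.13
  -> [ 570.1 -240.4  148. ] shift mm [ -8.1 216.4  -0.2] rows>=6
  -> [ 570.1 -240.4   76. ] shift mm [ 0. -0. 72.] rows>=2
eef_pos: [557.4, -181.0, 145.7]
eef_pos: [563.9, -243.6, 145.3]
at [ 563.9 -243.6  145.3] rot [3.14 0.   0.11] w -0.0 gf 0.0 t 42.8 F [-0.4  1.  -0.4] turn z deg -0.36
  -> [ 570.1 -240.4   76. ] shift mm [ 6.5 -2.5 69.3] rows>=2
```

```bash
python3 -c "
import cv2;i=cv2.imread('pics/w18.png');cv2.imwrite('pics/w18c.png',cv2.resize(i[60:260,120:440],None,fx=2.5,fy=2.5))"
python3 -m handwheel '[[[0,0,-0.3],[0.002,-0.0025,0.03],1],[[0,0,0],[0,0,0.03],1],[[0,0,0],[0,0,0.008],1],[[0,0,0],[0,0,0],1],[[0,0,0],[0,0,0],1]]' | sed -n 2,4p
```

```text
eef_pos: [567.0, -237.3, 79.4]
tool_rot: [3.141, 0.001, 0.117]
force: [1.0, -0.6, -0.1]
```

View pics/w18c.png

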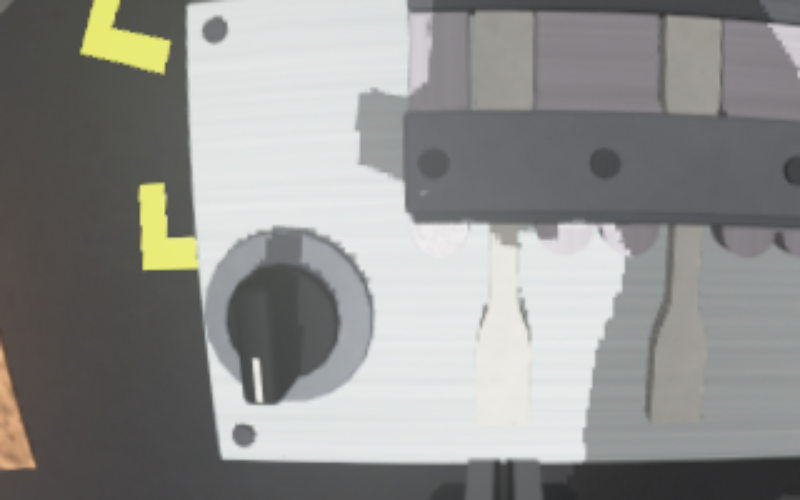

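```bash
python3 -m handwheel '[[[0,0,0],[0.015,0,0],1],[[0,0,0],[0.015,0,0],1],[[0,0,0],[0.012,0,0],1],[[0,0,0],[0.012,0,0],1],[[0,0,0],[0,0,0],1]]' | sed -n 2,4p
python3 -m handwheel '[[[0,0,0],[0.012,0,0],1],[[0,0,0],[0.010,0,0],1],[[0,0,0],[0.008,0,0],1],[[0,0,0],[0,0,0],1]]' | sed -n 2,4p
python3 -c "
from bar import *
s=ctrl.read_state();print(inrig(np.array(s['eef_pos'])))"
```

```text
eef_pos: [624.0, -231.4, 81.8]
tool_rot: [3.139, -0.005, 0.117]
force: [0.9, -0.4, 0.2]
eef_pos: [652.0, -228.4, 80.6]
tool_rot: [3.14, -0.003, 0.116]
force: [0.2, -0.2, 0.8]
[  34.67 -148.22]
```

```bash
for i in 1 2 3 4 5; do python3 -m handwheel '[[[0,0,0],[0.0035,0,0],1],[[0,0,0],[0,0,0],1]]' | sed -n '2p;4p'; done
```

```text
eef_pos: [653.9, -228.4, 79.8]
force: [-0.2, 0.0, -0.8]
eef_pos: [657.2, -228.1, 79.4]
force: [-0.6, -0.2, -0.6]
eef_pos: [660.9, -227.7, 79.3]
force: [-1.6, 0.9, -1.2]
eef_pos: [661.3, -227.7, 79.1]
force: [-8.7, -0.5, 3.6]
eef_pos: [661.5, -227.8, 79.0]
force: [-14.4, -0.1, 8.8]
```

```bash
python3 -m handwheel '[[[0,0,0],[-0.015,0,0],1],[[0,0,0],[-0.03,0,0],1],[[0,0,0],[-0.03,0,0],1],[[0,0,0],[-0.03,0,-0.02],1],[[0,0,0],[-0.03,0,-0.035],1]]' | sed -n '2p;4p'
python3 -m handwheel '[[[0,0,0],[0,-0.035,-0.035],1],[[0,0,0],[0,-0.035,-0.035],1],[[0,0,0],[0,-0.035,-0.035],1],[[0,0,0],[0,0,0],1],[[0,0,0],[0,0,0],1]]' | sed -n '2p;4p'
python3 - <<'E'
from bar import *
im=snap("wrist","w19.png"); go(); v=im; h=hsv(v)
for nm,x in (("open",4.2),("thrown",66.5)):
    P=[*rig(x,-151),90]; q=proj(v,P)[0]; x0,y0=q.astype(int); m=win(h[...,2]<50,max(x0-22,0),max(y0-22,0),min(x0+22,640),min(y0+22,400)); m=cv2.morphologyEx(m.astype(np.uint8),cv2.MORPH_OPEN,cv2.getStructuringElement(2,(9,9)))
    print(nm,q.round(1),[tuple(np.round(np.r_[cv2.minEnclosingCircle(c)[0],cv2.minEnclosingCircle(c)[1]],1)) for c in blobs(v,m,60)], [inrig(onz(v,cv2.minEnclosingCircle(c)[0],90)[0]) for c in blobs(v,m,60)])
for L in (66,0):
    c=proj(im,[*rig(-75,L),24])[0].round().astype(int); print(L,c,h[c[1]-10:c[1]+11,c[0],1].tolist())
m=win(h[...,2]<75,380,100,640,330)
for c in blobs(im,m,150): 
    r=rect(im,c,10)
    if 120<r[1]<170 and r[2]<40: print("used",r)
E
```

```text
eef_pos: [532.9, -241.7, 129.0]
force: [0.5, -0.3, 0.8]
eef_pos: [528.4, -152.2, 222.0]
force: [0.5, -0.1, -0.4]
at [ 527.1 -154.1  220.3] rot [ 3.14 -0.    0.12] w -0.1 gf 0.0 t 45.7 F [-0.3 -1.  -0.3] turn z deg 0.00
open [424.2 102.5] [] []
thrown [425.   36.1] [(np.float64(422.0), np.float64(35.7), np.float64(12.8))] [array([  66.54, -148.06])]
66 [214 172] [6, 6, 6, 5, 6, 5, 7, 7, 5, 2, 3, 3, 2, 3, 3, 3, 3, 4, 3, 3, 2]
0 [269 171] [6, 5, 5, 6, 6, 5, 5, 7, 7, 3, 2, 3, 3, 3, 3, 3, 2, 3, 2, 3, 3]
```

```bash
python3 -c "
from cell import ctrl
print(ctrl.finish_job())"
```

```text
the job is handed in; nothing more can be done
None
```

The bend rig is changed over and handed in at about 46 s, though the hand-in returned no verdict. The three used bars are in the tray, the two new bars present are home in lanes 1 and 2, the counter is on its zero stop, and the clamp lever was thrown last. The beaker and weight were never approached.

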